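# Nest three steel vessels

## Task

Nest the three steel vessels so they can be put away: first set the low beaker inside the wide dish, leaving the dish where it stands. Then lift the tall beaker out of the wire cradle, stand it upright on the black mat and let go of it, take it again near its rim from above, and lower it fully down inside the low beaker. Set the vessels down rather than letting them drop, and leave the vials and the flask around them alone.

Things in the scene. Friction and masses are not known exactly. Their poses are not given: they have to be found in the camera images.
- dish: wide dish, the largest of three vessels: plain stainless steel, open at the top, straight-walled and round; 75 mm outside, 68 mm inside diameter, 45 mm high, floor 4 mm thick, 0.4 kg; stands upright and loose on the bench. Origin: centre of its underside; z points out of its mouth.
- low_beaker: low beaker, the middle vessel: plain stainless steel, open at the top, straight-walled and round; 60 mm outside, 53 mm inside diameter, 78 mm high, floor 4 mm thick, about 0.15 kg; stands upright on the bench. In the dish it has 4 mm of play all round and its rim stands 37 mm above the dish's. Origin: centre of its underside; z points out of its mouth.
- tall_beaker: tall beaker, the narrowest vessel, plain steel like the others: 45 mm outside diameter, 3 mm wall, 104 mm long, about 0.12 kg. It starts lying level in the wire cradle, axis 43 mm above the bench, mouth to the robot's left and slightly towards the robot. In the low beaker it has 4 mm of play all round; its rim stands 30 mm above the low beaker's. Origin: centre of its underside; z points out of its mouth.
- cradle: drying cradle of dark 6 mm steel wire, fixed: two rods 28 mm apart that run along its x axis under the tall beaker, tops 25 mm above the bench, with ends bent up to 39 mm above the bench at x = -60 and +60 mm; its feet spread to 58 mm wide, only 6 mm high beyond the rods. Origin: on the bench under its middle; the tall beaker's z points along its -x.
- mat: black rubber mat, 110 x 110 mm, 3 mm thick, fixed flat on the bench and empty, 0.13 m from the hood's right wall; a vessel or the cradle may stand close to its left edge. Origin: centre of its underside.
- hood: open-fronted hood around the work, fixed: thin upright side walls 0.40 m to the left and right of its origin (y = -0.29 and +0.51), reaching forward at bench height to the bench's front edge, 0.28 m in front of the origin, and sloping back to the origin's x at the top, 0.55 m up. The arm comes in through the front, round the right wall. Origin: at bench height midway between the walls.
- vial_amber: bystander: brown glass vial with a grey cap, 37 mm across, 75 mm tall, loose. Origin: centre of its underside, z up.
- vial_blue: bystander: white vial with a blue cap, 30 mm across, 58 mm tall, loose. Origin: centre of its underside, z up.
- vial_white: bystander: a second white vial with a blue cap, 34 mm across, 58 mm tall, loose. Origin: centre of its underside, z up.
- flask: bystander: white plastic flask, 55 x 79 mm, 121 mm tall, loose. Origin: centre of its underside, z up.
There are look-alikes about, which are no part of the job. Leave any blue look-alike of the low_beaker alone.

How it is judged:
By the outcome, as a careful person would: the job done as asked, in the order asked, and still so for the second after the job is handed in, with the robot touching nothing.
It also fails if it takes over 72 s, if anything falls off the work surface, if the arm or the gripper's body presses on something with over 40 N, if the wrist force passes 120 N, or if a joint passes its speed limit or range.

## Robot

A 6-joint arm with a two-finger parallel gripper is mounted at the origin on a cart in front of the work surface, level with it; the furniture and walls round the work are solid. World frame = base frame: x ahead of the robot, y to its left, z up, the work surface at z = 0. Lengths are in m, angles in degrees, forces in N, time in s.
With the tool pointing down it reaches from about 0.375 to 0.9 m from the base axis. Payload 3.1 kg.
Tool frame: the origin (TCP) lies between the finger pads; the fingertips stand 22 mm ahead of it and the grasp point (between the pads) lies 3 mm ahead of it (bot.tip_extent is the distance from the TCP to the fingertips, in m); y points along the fingers, z is the direction in which the jaws open and shut, and the axes are right-handed (so a half turn about y gives the same grasp; the last joint's range is limited). The gripper opens to 87 mm and grips with 3 to 60 N. Pads are 19 mm wide; open, the fingers measure 117 mm over their backs; the gripper's body (75 mm by 190 mm) begins 51 mm behind the grasp point.
Start: joints at [67.065, 30.224, 82.088, -0, 67.689, -10.227], TCP at [0.137, 0.61, 0.245] pointing down, gripper open.
Joint ranges: [-176.69, 176.69], [-43.24, 126.21], [12.49, 139.97], [-82, 262], [0, 151.66], [-163.58, 163.58]. Speed limits (degrees/s): [159.86, 159.86, 180, 180, 180, 180].

## Interface

Orientations are given as a 3x3 rotation matrix whose columns are the frame's x, y, z axes.
In Python, from rig import bot, eyes, models gives the robot as it stands. The module is installed in compiled form; this text tells all that it offers.
- The arm moves only by the tool arm_command, never from a script. Its arguments are lists of equal length, an entry for each row: "translation": the shift along the tool's x, y, z each as a share of 0.08 m, from -1 to 1, a list of three; "rotation": the turn, a rotation vector about the tool's x, y, z each as a share of 60 degrees, from -1 to 1, a list of three; "grip": the closure, from -1 (fully open) to 1 (shut), so that 0 is half open. In form: {"translation": [[x, y, z], ...], "rotation": [[rx, ry, rz], ...], "grip": [grip, ...]}. A call has 1 to 5 rows; each row is the pose to reach, as a shift and turn from the pose commanded when the call began, along the tool's axes at that moment; what a row does not reach only later rows make up. A row lasts 1/10 s, in which the tool goes at most 50 mm and 8.59 degrees, less where a joint would pass 70% of its speed; a pose out of reach is approached as far as the arm can. A call with a number of a shift or a turn outside -1 to 1 is refused whole. A call with a gripper value outside its range is refused whole. The fingers move at their own pace and stop on an object; the grip force is fixed at half the most. Time passes only in rows, so rows that repeat a pose let the fingers close. It gives the time, the measured TCP pose, the force and the opening at its end, in the units of the state.
- bot.read_state(): the state, without advancing time (a new reading comes with each control period).
- eyes.capture(name): name is "side" or "top" or "wrist"; returns a dict with "image" (400x640x3 uint8, blue, green, red), "mtx" (3x3 intrinsics, pixels), "rvec" (rotation vector, rad) and "tvec" (3), from world to camera coordinates, as OpenCV has them; the wrist camera has in their place "hand_eye" (4x4, takes a point from camera to tool coordinates, whose origin is the TCP and whose axes are the tool frame's). Camera axes: x right, y down, z forward; pixel columns grow to the right and rows downward; lengths in m; the calibration is good to about 2 mm. The wrist camera is an equidistant fisheye: a pixel r from the principal point sees the ray r / f radians off the axis. A picture is of the moment at which its call begins: read the wrist's pose just before it. There is no depth.
- bot.hand_in(): hands the job in, once; it reports no verdict.
Trained networks look in the newest picture that a camera, given by its name, has taken for a name from the list of things; names that differ only in an ending like _2 or _b are one class to them, and where a whole thing is asked for, a point or a joint stands for the part that bears it (a point fixed in the world has none). Each returns a list of dicts, best first, with "conf" (0 to 1); they miss things now and then, are a little off and sometimes report something else, mostly with a low value. They report only what shows in the picture. A call takes as long as a camera call. They do not tell look-alikes from the thing itself.
- models.recognise(camera, thing): "extent" ([left, top, right, bottom] as shares, 0 to 1, of the picture: columns of its width, rows of its height, round what is visible of it).
- models.spot_point(camera, thing): "point" ([column, row] as shares, 0 to 1, of the picture: columns of its width, rows of its height: a listed point, or the origin of a listed thing).
The state is a dict: "time_s": time; "joint_positions": joint angles; "qvel": joint speeds; "tau": joint torques, N m; "position": TCP position; "tcp_rot": TCP orientation; "force": force on the tool from outside, world axes, zero at the start; "moment": the same for the moment, N m; "opening": opening from 0.0 (shut) to 1.0 (fully open).
Only numpy, scipy, OpenCV 4.12 (cv2) and the standard library are available. Lean on these libraries where they do the work, as an engineer would, in place of code of your own. Each camera call takes 0.05 s, during which the arm holds its last target. There are 200 camera calls.

## Working session

There is one attempt and no reset: what is moved stays moved. The work goes in short steps, Python scripts to look and compute and a tool call to move; the robot and the scene stay as the last step left them, time stands still between calls to the robot, and variables do not carry over. Pictures are saved under pics/ and viewed, about 8 in all and at most 12, crops included, and the job is handed in when it is done.

Besides the shell and the picture viewer there is one more tool, called after "Call:" in YAML: its name, and indented under it one key for each argument. arm_command: Moves the arm, as the interface text tells. Shift numbers are shares of 0.08 m and turn numbers shares of 60 degrees, none past 1 either way. Its arguments: {"type":"object","properties":{"translation":{"type":"array"},"rotation":{"type":"array"},"grip":{"type":"array"}},"required":["translation","rotation","grip"]}

```bash
mkdir -p pics; cat > h.py <<'E'
import numpy as np, cv2
from rig import bot, eyes, models
def cap(n):
    return eyes.capture(n)
def ray(c,u,v):
    R,_=cv2.Rodrigues(np.array(c["rvec"],float)); t=np.array(c["tvec"],float).ravel()
    K=np.array(c["mtx"]); d=R.T@np.linalg.inv(K)@np.array([u,v,1.]); return -R.T@t,d/np.linalg.norm(d)
def on(c,u,v,z=0.):
    o,d=ray(c,u,v); return o+d*(z-o[2])/d[2]
def proj(c,P):
    return cv2.projectPoints(np.atleast_2d(np.array(P,float)),np.array(c["rvec"],float),np.array(c["tvec"],float),np.array(c["mtx"]),None)[0][:,0]
E
python3 - <<'E'
from h import *
np.set_printoptions(precision=3,suppress=True)
s=bot.read_state(); print(s["time_s"],s["position"],s["tcp_rot"],s["opening"],bot.tip_extent)
T=["dish","low_beaker","tall_beaker","cradle","mat","vial_amber","vial_blue","vial_white","flask"]
for n in ["side","top"]:
    c=cap(n); cv2.imwrite(f"pics/{n}0.png",c["image"]); 
    print(n,ray(c,320,200), c["mtx"][0][0])
    for t in T:
        for r in models.spot_point(n,t)[:3]:
            if r["conf"]>.2:
                u,v=r["point"][0]*640,r["point"][1]*400
                print(t,round(r["conf"],2),(round(u),round(v)),on(c,u,v,0.043 if t=="tall_beaker" else 0)[:2])
print(bot.read_state()["time_s"])
E
```

```text
0.0 [0.137 0.609 0.244] [[ 0.975 -0.001  0.22 ]
 [-0.22  -0.002  0.975]
 [-0.    -1.    -0.002]] 1.0027875845393355 0.022
side (array([-0.261, -0.156,  0.616]), array([ 0.814,  0.278, -0.511])) 475.10571659954826
dish 0.93 (365, 261) [0.51  0.013]
low_beaker 0.79 (197, 222) [0.544 0.431]
low_beaker 0.71 (225, 239) [0.5   0.332]
tall_beaker 0.61 (319, 235) [0.516 0.115]
cradle 0.84 (290, 252) [0.496 0.175]
mat 0.61 (448, 279) [ 0.501 -0.156]
vial_amber 0.61 (277, 219) [0.606 0.25 ]
vial_blue 0.77 (410, 241) [ 0.607 -0.066]
vial_white 0.74 (343, 229) [0.611 0.088]
flask 0.61 (214, 198) [0.657 0.447]
top (array([0.487, 0.124, 1.203]), array([ 0.113,  0.018, -0.993])) 443.3179454252929
dish 0.6 (369, 240) [0.514 0.014]
low_beaker 0.72 (221, 231) [0.542 0.416]
low_beaker 0.71 (436, 244) [ 0.502 -0.163]
low_beaker 0.63 (254, 248) [0.496 0.326]
tall_beaker 0.62 (333, 240) [0.513 0.112]
tall_beaker 0.24 (258, 248) [0.496 0.309]
mat 0.88 (435, 244) [ 0.5   -0.162]
vial_amber 0.7 (281, 205) [0.611 0.253]
vial_blue 0.57 (400, 202) [ 0.616 -0.071]
vial_white 0.55 (342, 203) [0.615 0.085]
flask 0.56 (210, 191) [0.652 0.448]
1.0
```

View pics/top0.png

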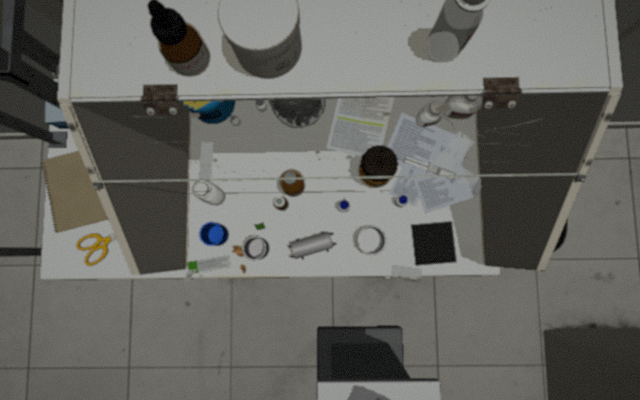

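View pics/side0.png

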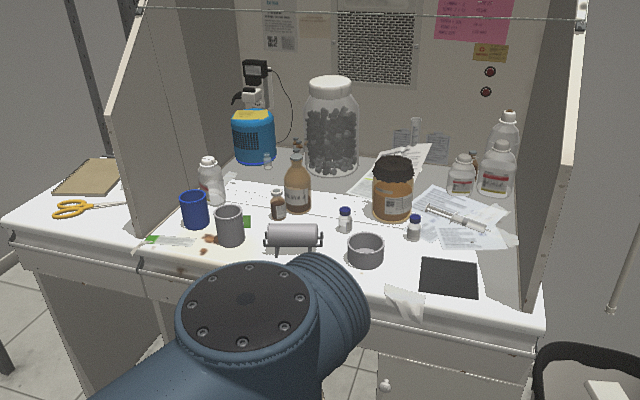

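The top view shows dish ≈(369,240), steel low beaker ≈(256,247), the blue look-alike ≈(214,234), tall beaker in its cradle ≈(312,244), and mat ≈(435,244). A rod crosses the hood front at row ~180. The side view agrees: low beaker (229,226), blue one (194,210), cradle (293,238), dish (365,250).

```bash
python3 - <<'E'
from h import *
np.set_printoptions(precision=3,suppress=True)
t=cap("top"); s=cap("side")
# rod: meets walls y=-0.29 (580,178) and 0.51 (98,185) in top
for (u,v),y in (((580,178),-.29),((98,185),.51)):
    o,d=ray(t,u,v); print("rod",o+d*(y-o[1])/d[1])
o,d=ray(s,585,20); print("rod side",o+d*(-.29-o[1])/d[1])
print("front edge",on(t,350,276))
ends=on(t,291,250,.043),on(t,334,237,.043); print("tall ends",ends)
def ring(c,img,p,z,r,col):
    a=np.linspace(0,2*np.pi,60); P=np.c_[p[0]+r*np.cos(a),p[1]+r*np.sin(a),0*a+z]
    for q in proj(c,P): img[int(round(q[1]*3)),int(round(q[0]*3))]=col
out=[]
for c,x0,y0 in ((t,190,195),(s,180,190)):
    im=cv2.resize(c["image"],None,fx=3,fy=3,interpolation=cv2.INTER_CUBIC)
    for p,h,r in (((.498,.329),.078,.03),((.512,.0135),.045,.0375)):
        ring(c,im,p,h,r,(0,0,255)); ring(c,im,p,0,r,(0,255,0))
    out.append(im[y0*3:y0*3+290,x0*3:x0*3+690])
cv2.imwrite("pics/ov.png",np.vstack(out))
E
```

```text
rod [ 0.601 -0.29   0.474]
rod [0.6   0.51  0.476]
rod side [ 0.529 -0.29   0.482]
front edge [0.419 0.068 0.   ]
tall ends (array([0.489, 0.222, 0.043]), array([0.522, 0.109, 0.043]))
```

View pics/ov.png

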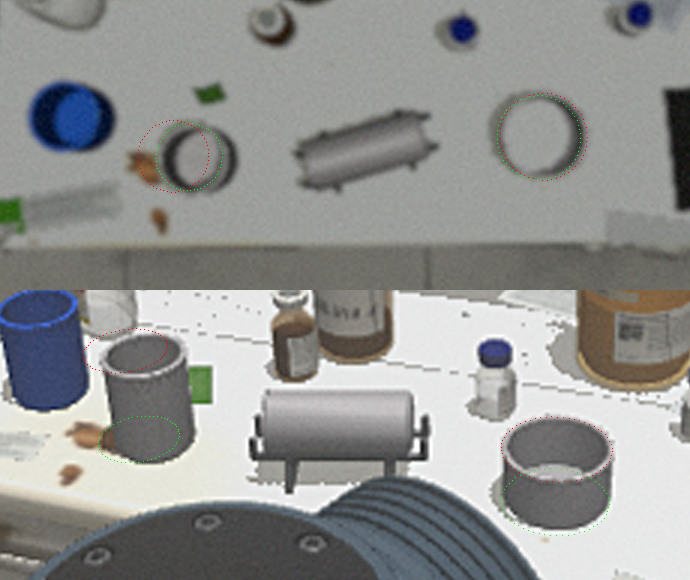

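The rod sits at x≈0.60, z≈0.475, clear of the work. The overlay shows the low beaker about 15 mm to the right of the network's estimate, near (0.497, 0.314). The dish estimate fits. I'll move over the low beaker.

Call:
arm_command:
  translation:
    - [0.43, 0, -0.22]
    - [0.87, 0, -0.435]
    - [0.87, 0, -0.435]
  rotation:
    - [0, 0, 0]
    - [0, 0, 0]
    - [0, 0, 0]
  grip: [-1, -1, -1]

```text
time_s: 1.4
position: [0.2006, 0.5581, 0.2445]
tcp_rot: [[0.975, 0.001, 0.224], [-0.224, -0.002, 0.975], [0.001, -1.0, -0.002]]
force: [0.5, 0.3, 0.1]
opening: 1.002
```

Call:
arm_command:
  translation:
    - [0.43, 0, -0.22]
    - [0.87, 0, -0.435]
  rotation:
    - [0, 0, 0]
    - [0, 0, 0]
  grip: [-1, -1]

```text
time_s: 1.6
position: [0.2578, 0.5113, 0.2447]
tcp_rot: [[0.976, -0.0, 0.218], [-0.218, 0.001, 0.976], [-0.0, -1.0, 0.001]]
force: [0.8, -0.1, 0.1]
opening: 1.0
```

Call:
arm_command:
  translation:
    - [0.43, 0, -0.22]
    - [0.87, 0, -0.435]
  rotation:
    - [0, 0, 0]
    - [0, 0, 0]
  grip: [-1, -1]

```text
time_s: 1.8
position: [0.3187, 0.4616, 0.2447]
tcp_rot: [[0.976, 0.0, 0.219], [-0.219, 0.001, 0.976], [-0.0, -1.0, 0.001]]
force: [0.1, -0.1, -0.5]
opening: 0.999
```

Call:
arm_command:
  translation:
    - [0.43, 0, -0.22]
    - [0.87, 0, -0.435]
  rotation:
    - [0, 0, 0]
    - [0, 0, 0]
  grip: [-1, -1]

```text
time_s: 2.0
position: [0.3792, 0.4122, 0.2448]
tcp_rot: [[0.976, 0.0, 0.22], [-0.22, 0.001, 0.976], [-0.0, -1.0, 0.001]]
force: [0.9, 0.5, 0.8]
opening: 0.995
```

Call:
arm_command:
  translation:
    - [0.43, 0, -0.22]
    - [0.87, 0, -0.435]
  rotation:
    - [0, 0, 0]
    - [0, 0, 0]
  grip: [-1, -1]

```text
time_s: 2.2
position: [0.4395, 0.363, 0.2448]
tcp_rot: [[0.976, 0.0, 0.22], [-0.22, 0.001, 0.976], [0.0, -1.0, 0.001]]
force: [0.4, 0.2, -0.8]
opening: 1.001
```

Call:
arm_command:
  translation:
    - [0.43, 0, -0.22]
    - [0.87, 0, -0.435]
    - [0.87, 0, -0.435]
  rotation:
    - [0, 0, 0]
    - [0, 0, 0]
    - [0, 0, 0]
  grip: [-1, -1, -1]

```text
time_s: 2.5
position: [0.5034, 0.3119, 0.2448]
tcp_rot: [[0.974, 0.004, 0.225], [-0.225, 0.0, 0.974], [0.004, -1.0, 0.001]]
force: [0.0, 0.4, -0.3]
opening: 0.999
```

Call:
arm_command:
  translation:
    - [0, 0, 0]
    - [0, 0, 0]
    - [0, 0, 0]
    - [0, 0, 0]
    - [0, 0, 0]
  rotation:
    - [0, 0.14, 0]
    - [0, 0.28, 0]
    - [0, 0.42, 0]
    - [0, 0.56, 0]
    - [0, 0.64, 0]
  grip: [-1, -1, -1, -1, -1]

```text
time_s: 3.0
position: [0.4981, 0.3152, 0.2446]
tcp_rot: [[0.625, -0.001, 0.781], [-0.781, 0.001, 0.625], [-0.001, -1.0, -0.0]]
force: [0.2, -0.4, -0.3]
opening: 1.006
```

Call:
arm_command:
  translation:
    - [0, 0, 0]
    - [0, 0, 0]
    - [0, 0, 0]
    - [0, 0, 0]
    - [0, 0, 0]
  rotation:
    - [0, 0.14, 0]
    - [0, 0.28, 0]
    - [0, 0.42, 0]
    - [0, 0.56, 0]
    - [0, 0.64, 0]
  grip: [-1, -1, -1, -1, -1]

```text
time_s: 3.5
position: [0.4981, 0.3152, 0.2446]
tcp_rot: [[0.005, -0.0, 1.0], [-1.0, 0.001, 0.005], [-0.001, -1.0, -0.0]]
force: [0.2, -1.1, -0.7]
opening: 0.996
```

```bash
cat >> h.py <<'E'
def wcap():
    s=bot.read_state(); c=eyes.capture("wrist")
    T=np.eye(4); T[:3,:3]=s["tcp_rot"]; T[:3,3]=s["position"]
    c["W"]=T@np.array(c["hand_eye"]); c["s"]=s; return c
def wproj(c,P):
    P=np.atleast_2d(np.array(P,float)); M=np.linalg.inv(c["W"]); q=P@M[:3,:3].T+M[:3,3]
    K=np.array(c["mtx"]); rho=np.hypot(q[:,0],q[:,1]); th=np.arctan2(rho,q[:,2])
    k=th/np.maximum(rho,1e-12); return np.c_[K[0,0]*q[:,0]*k+K[0,2],K[1,1]*q[:,1]*k+K[1,2]]
def won(c,u,v,z):
    K=np.array(c["mtx"]); a=np.array([(u-K[0,2])/K[0,0],(v-K[1,2])/K[1,1]]); th=np.hypot(*a)
    d=np.r_[a*np.sin(th)/max(th,1e-12),np.cos(th)]; d=c["W"][:3,:3]@d; o=c["W"][:3,3]
    return o+d*(z-o[2])/d[2]
def circ(p,z,r,n=90):
    a=np.linspace(0,2*np.pi,n); return np.c_[p[0]+r*np.cos(a),p[1]+r*np.sin(a),0*a+z]
def save(name,img): cv2.imwrite("pics/"+name,img)
def pts(img,Q,col,k=1):
    for q in Q:
        x,y=int(round(q[0]*k)),int(round(q[1]*k))
        if 0<=x<img.shape[1] and 0<=y<img.shape[0]: cv2.circle(img,(x,y),0,col,-1)
E
python3 - <<'E'
from h import *
np.set_printoptions(precision=3,suppress=True)
c=wcap(); print(c["W"],c["mtx"],c["s"]["joint_positions"])
for t in ["low_beaker","tall_beaker","dish","cradle"]:
    for r in models.spot_point("wrist",t)[:3]:
        u,v=r["point"][0]*640,r["point"][1]*400; print(t,r["conf"],u,v,won(c,u,v,.043 if t=="tall_beaker" else 0))
im=c["image"].copy()
pts(im,wproj(c,circ((.497,.314),.078,.03)),(0,0,255)); pts(im,wproj(c,circ((.497,.314),0,.03)),(0,255,0))
pts(im,wproj(c,circ((.512,.0135),.045,.0375)),(0,0,255))
save("w1.png",im)
E
```

```text
[[ 1.     0.005  0.002  0.498]
 [ 0.005 -0.96  -0.279  0.391]
 [ 0.     0.279 -0.96   0.385]
 [ 0.     0.     0.     1.   ]] [[309.707   0.    319.891]
 [  0.    309.707 200.322]
 [  0.      0.      1.   ]] [21.454 27.466 87.332  0.042 65.212 21.163]
low_beaker 0.98 319.616 172.0 [0.498 0.317 0.   ]
low_beaker 0.91 350.208 89.08 [0.535 0.421 0.   ]
tall_beaker 0.81 331.072 322.40000000000003 [0.515 0.116 0.043]
```

View pics/w1.png

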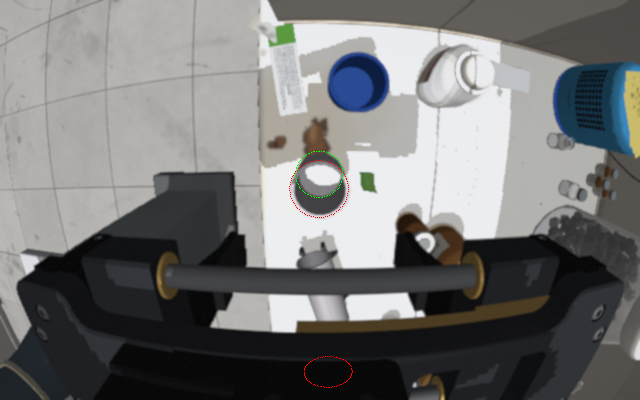

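The wrist view shows the low beaker rim centred at (319,188), and the fitted ring at (0.497, 0.314) coincides with it. The cradle is just below it in the picture and the blue look-alike is at (357,82). I'll descend and grip.

Call:
arm_command:
  translation:
    - [0, 0.4, 0]
    - [0, 0.8, 0]
    - [0, 0.8, 0]
  rotation:
    - [0, 0, 0]
    - [0, 0, 0]
    - [0, 0, 0]
  grip: [-1, -1, -1]

```text
time_s: 4.05
position: [0.4957, 0.3131, 0.1767]
tcp_rot: [[0.01, -0.009, 1.0], [-1.0, -0.003, 0.01], [0.003, -1.0, -0.009]]
force: [-0.4, -0.0, -0.2]
opening: 1.0
```

Call:
arm_command:
  translation:
    - [0, 0.3, 0]
    - [0, 0.6, 0]
    - [0, 0.8, 0]
    - [0, 0.8, 0]
  rotation:
    - [0, 0, 0]
    - [0, 0, 0]
    - [0, 0, 0]
    - [0, 0, 0]
  grip: [-1, -1, -1, -1]

```text
time_s: 4.45
position: [0.4981, 0.3139, 0.1157]
tcp_rot: [[0.009, -0.003, 1.0], [-1.0, -0.001, 0.009], [0.001, -1.0, -0.003]]
force: [-0.8, -0.3, 0.8]
opening: 1.002
```

Call:
arm_command:
  translation:
    - [0, 0.2, 0]
    - [0, 0.56, 0]
    - [0, 0.56, 0]
  rotation:
    - [0, 0, 0]
    - [0, 0, 0]
    - [0, 0, 0]
  grip: [-1, -1, -1]

```text
time_s: 4.75
position: [0.4978, 0.3137, 0.0708]
tcp_rot: [[0.009, -0.004, 1.0], [-1.0, -0.001, 0.009], [0.001, -1.0, -0.004]]
force: [-1.0, -0.0, 0.3]
opening: 0.998
```

Call:
arm_command:
  translation:
    - [0, 0, 0]
    - [0, 0, 0]
    - [0, 0, 0]
    - [0, 0, 0]
    - [0, 0, 0]
  rotation:
    - [0, 0, 0]
    - [0, 0, 0]
    - [0, 0, 0]
    - [0, 0, 0]
    - [0, 0, 0]
  grip: [-0.5, 0, 0.5, 1, 1]

```text
time_s: 5.25
position: [0.499, 0.3143, 0.0727]
tcp_rot: [[0.009, 0.001, 1.0], [-1.0, 0.0, 0.009], [-0.0, -1.0, 0.001]]
force: [-1.2, 0.6, 5.6]
opening: 0.688
```

Call:
arm_command:
  translation:
    - [0, 0, 0]
    - [0, 0, 0]
    - [0, 0, 0]
    - [0, 0, 0]
    - [0, 0, 0]
  rotation:
    - [0, 0, 0]
    - [0, 0, 0]
    - [0, 0, 0]
    - [0, 0, 0]
    - [0, 0, 0]
  grip: [1, 1, 1, 1, 1]

```text
time_s: 5.75
position: [0.499, 0.3143, 0.0727]
tcp_rot: [[0.009, 0.001, 1.0], [-1.0, 0.0, 0.009], [-0.0, -1.0, 0.001]]
force: [-1.3, 0.9, 6.0]
opening: 0.68
```

Call:
arm_command:
  translation:
    - [0, -0.2, 0]
    - [0, -0.45, 0]
    - [0, -0.7, 0]
    - [0, -0.7, 0]
  rotation:
    - [0, 0, 0]
    - [0, 0, 0]
    - [0, 0, 0]
    - [0, 0, 0]
  grip: [1, 1, 1, 1]

```text
time_s: 6.15
position: [0.5006, 0.3148, 0.1299]
tcp_rot: [[0.009, 0.005, 1.0], [-1.0, 0.002, 0.009], [-0.002, -1.0, 0.005]]
force: [-0.3, -0.2, -2.1]
opening: 0.68
```

Call:
arm_command:
  translation:
    - [0, -0.35, 0]
    - [0, -0.7, 0]
    - [0, -0.7, 0]
  rotation:
    - [0, 0, 0]
    - [0, 0, 0]
    - [0, 0, 0]
  grip: [1, 1, 1]

```text
time_s: 6.45
position: [0.5009, 0.315, 0.1861]
tcp_rot: [[0.009, 0.006, 1.0], [-1.0, 0.002, 0.009], [-0.002, -1.0, 0.006]]
force: [1.5, 0.5, -2.6]
opening: 0.68
```

Call:
arm_command:
  translation:
    - [0.2, 0, 0]
    - [0.55, 0, 0]
    - [0.9, 0, 0.03]
  rotation:
    - [0, 0, 0]
    - [0, 0, 0]
    - [0, 0, 0]
  grip: [1, 1, 1]

```text
time_s: 6.75
position: [0.4997, 0.2403, 0.1813]
tcp_rot: [[0.01, -0.005, 1.0], [-1.0, -0.002, 0.01], [0.002, -1.0, -0.005]]
force: [0.2, 0.2, -1.9]
opening: 0.684
```

Call:
arm_command:
  translation:
    - [0.35, 0, 0]
    - [0.65, 0, 0]
    - [0.95, 0, 0.03]
  rotation:
    - [0, 0, 0]
    - [0, 0, 0]
    - [0, 0, 0]
  grip: [1, 1, 1]

```text
time_s: 7.05
position: [0.5027, 0.1639, 0.1814]
tcp_rot: [[0.008, -0.006, 1.0], [-1.0, -0.001, 0.008], [0.001, -1.0, -0.006]]
force: [-0.0, -0.1, -1.6]
opening: 0.677
```

Call:
arm_command:
  translation:
    - [0.35, 0, 0]
    - [0.65, 0, 0]
    - [0.95, 0, 0.03]
  rotation:
    - [0, 0, 0]
    - [0, 0, 0]
    - [0, 0, 0]
  grip: [1, 1, 1]

```text
time_s: 7.35
position: [0.5056, 0.0883, 0.1815]
tcp_rot: [[0.008, -0.006, 1.0], [-1.0, -0.0, 0.008], [0.0, -1.0, -0.006]]
force: [0.1, -0.0, -1.5]
opening: 0.681
```

Call:
arm_command:
  translation:
    - [0.35, 0, 0]
    - [0.65, 0, 0]
    - [0.85, 0, 0.03]
    - [0.95, 0, 0.03]
    - [0.95, 0, 0.03]
  rotation:
    - [0, 0, 0]
    - [0, 0, 0]
    - [0, 0, 0]
    - [0, 0, 0]
    - [0, 0, 0]
  grip: [1, 1, 1, 1, 1]

```text
time_s: 7.85
position: [0.5099, 0.0131, 0.1824]
tcp_rot: [[0.006, -0.003, 1.0], [-1.0, 0.0, 0.006], [-0.0, -1.0, -0.003]]
force: [-0.3, -0.1, -2.5]
opening: 0.68
```

```bash
python3 - <<'E'
from h import *
np.set_printoptions(precision=4,suppress=True)
c=wcap(); print(c["s"]["position"],c["s"]["tcp_rot"],c["s"]["force"],c["s"]["opening"],c["s"]["joint_positions"])
for t in ["low_beaker","dish"]:
    for r in models.spot_point("wrist",t)[:2]:
        u,v=r["point"][0]*640,r["point"][1]*400; print(t,r["conf"],u,v,won(c,u,v,0))
im=cv2.resize(c["image"],None,fx=2,fy=2)
p=c["s"]["position"]
pts(im,wproj(c,circ(p,p[2]+.006,.03)),(0,255,255),2)
pts(im,wproj(c,circ((.512,.0135),.045,.0375)),(0,0,255),2); pts(im,wproj(c,circ((.512,.0135),0,.0375)),(0,255,0),2)
t=cap("top"); it=cv2.resize(t["image"][205:275,280:470],None,fx=4,fy=4,interpolation=cv2.INTER_CUBIC)
off=np.array([280,205])
pts(it,proj(t,circ((.512,.0135),.045,.0375))-off,(0,0,255),4)
s=cap("side"); i2=cv2.resize(s["image"][210:290,320:420],None,fx=4,fy=4,interpolation=cv2.INTER_CUBIC)
off=np.array([320,210])
pts(i2,proj(s,circ((.512,.0135),.045,.0375))-off,(0,0,255),4)
pts(i2,proj(s,circ((.512,.0135),.0,.0375))-off,(0,255,0),4)
out=np.zeros((320+320,800,3),np.uint8); out=np.zeros((600,800,3),np.uint8)
out[:280,:400]=it[:,160:560]; out[:320,400:800]=i2; w=im[240:520,340:960]; out[320:600,:620]=w
save("w2.png",out)
E
```

```text
[0.5099 0.0131 0.1824] [[ 0.0064 -0.0031  1.    ]
 [-1.      0.0004  0.0064]
 [-0.0004 -1.     -0.0031]] [-0.3126 -0.0963 -2.4625] 0.6803923336143795 [-11.0931  26.6893 101.9581  -0.015   51.5333 -11.4511]
low_beaker 0.82 319.68 218.8 [ 0.5097 -0.0259  0.    ]
dish 0.66 324.992 177.92 [0.515  0.0203 0.    ]
```

View pics/w2.png

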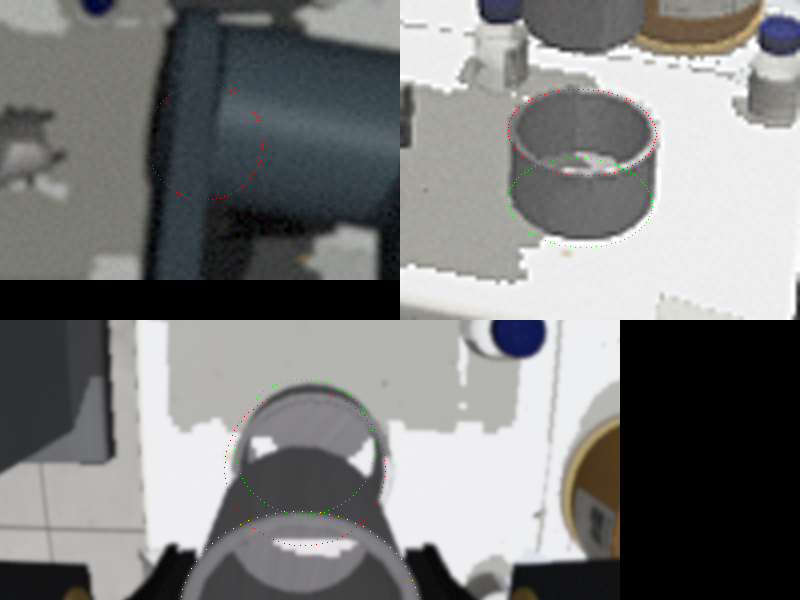

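Side view: the rim ring at (0.512, 0.0135) fits the dish. The wrist view shows the dish about 3.5 px right of the ring, so its x is nearer 0.515. I'll fit it numerically before lowering.

```bash
python3 - <<'E'
from h import *
from scipy.ndimage import map_coordinates as mc
from scipy.optimize import minimize
w=wcap(); s=cap("side")
def grad(im):
    g=cv2.GaussianBlur(cv2.cvtColor(im,cv2.COLOR_BGR2GRAY).astype(float),(0,0),1.2); return np.hypot(cv2.Sobel(g,-1,1,0),cv2.Sobel(g,-1,0,1))
def score(G,f,segs): 
    return sum(np.mean(np.minimum(mc(G,f(P).T[::-1],order=1),150)) for P in segs)
def arc(p,z,r,a0,a1):
    a=np.radians(np.linspace(a0,a1,60)); return np.c_[p[0]+r*np.cos(a),p[1]+r*np.sin(a),0*a+z]
Gw,Gs=grad(w["image"]),grad(s["image"])
fw=lambda P:wproj(w,P); fs=lambda P:proj(s,P)
# side camera sits at -x,-y: front base arc faces it
def Sw(p): return score(Gw,fw,[arc(p,.045,.0375,10,170),arc(p,.045,.034,30,150)])
def Ss(p): return score(Gs,fs,[arc(p,.045,.0375,0,360),arc(p,.045,.034,0,360),arc(p,0,.0375,150,270)])
for n,S in (("wrist",Sw),("side",Ss),("both",lambda p:Sw(p)+Ss(p))):
    g=[(S((x,y)),x,y) for x in np.arange(.504,.524,.0005) for y in np.arange(.004,.026,.0005)]
    g.sort(reverse=True); print(n,[np.round(q,4) for q in g[:4]],S((.512,.0135)))
# held beaker rim in wrist for consistency
p=np.array(w["s"]["position"])
g=[(score(Gw,fw,[arc(p+[dx,dy,0],p[2]+dz,.03,20,160),arc(p+[dx,dy,0],p[2]+dz,.0265,20,160)]),dx,dy,dz) for dx in np.arange(-.004,.0041,.001) for dy in np.arange(-.005,.0051,.001) for dz in (.002,.004,.006,.008)]
g.sort(reverse=True); print([np.round(q,4) for q in g[:4]])
E
```

```text
wrist [array([2.131447e+02, 5.150000e-01, 1.600000e-02]), array([2.129676e+02, 5.155000e-01, 1.600000e-02]), array([2.125108e+02, 5.155000e-01, 1.650000e-02]), array([2.115128e+02, 5.150000e-01, 1.650000e-02])] 118.49187631988477
side [array([3.7857e+02, 5.1850e-01, 1.5000e-02]), array([3.785043e+02, 5.140000e-01, 1.500000e-02]), array([3.784679e+02, 5.135000e-01, 1.500000e-02]), array([3.783918e+02, 5.140000e-01, 1.450000e-02])] 334.2390952331495
both [array([5.895924e+02, 5.155000e-01, 1.600000e-02]), array([5.894765e+02, 5.150000e-01, 1.600000e-02]), array([5.874175e+02, 5.155000e-01, 1.650000e-02]), array([5.8652e+02, 5.1600e-01, 1.6000e-02])] 452.73097155303424
[array([1.819128e+02, 0.000000e+00, 0.000000e+00, 8.000000e-03]), array([ 1.75571e+02,  0.00000e+00, -1.00000e-03,  4.00000e-03]), array([ 1.744613e+02,  0.000000e+00, -1.000000e-03,  6.000000e-03]), array([ 1.689158e+02,  0.000000e+00, -2.000000e-03,  2.000000e-03])]
```

Call:
arm_command:
  translation:
    - [-0.03, 0.2, 0.065]
    - [-0.03, 0.4, 0.065]
    - [-0.03, 0.6, 0.065]
    - [-0.03, 0.6, 0.065]
  rotation:
    - [0, 0, 0]
    - [0, 0, 0]
    - [0, 0, 0]
    - [0, 0, 0]
  grip: [1, 1, 1, 1]

```text
time_s: 8.6
position: [0.5148, 0.0174, 0.1342]
tcp_rot: [[0.01, -0.004, 1.0], [-1.0, 0.001, 0.01], [-0.001, -1.0, -0.004]]
force: [0.0, 0.9, -1.6]
opening: 0.68
```

Call:
arm_command:
  translation:
    - [0, 0.1, 0]
    - [0, 0.2, 0]
    - [0, 0.3, 0]
    - [0, 0.3, 0]
  rotation:
    - [0, 0, 0]
    - [0, 0, 0]
    - [0, 0, 0]
    - [0, 0, 0]
  grip: [1, 1, 1, 1]

```text
time_s: 9.0
position: [0.5156, 0.0168, 0.1109]
tcp_rot: [[0.009, -0.002, 1.0], [-1.0, 0.0, 0.009], [-0.0, -1.0, -0.002]]
force: [0.0, 0.8, -1.6]
opening: 0.678
```

Call:
arm_command:
  translation:
    - [0.01, 0.1, 0]
    - [0.01, 0.2, 0]
    - [0.01, 0.3, 0]
    - [0.01, 0.37, 0]
    - [0.01, 0.37, 0]
  rotation:
    - [0, 0, 0]
    - [0, 0, 0]
    - [0, 0, 0]
    - [0, 0, 0]
    - [0, 0, 0]
  grip: [1, 1, 1, 1, 1]

```text
time_s: 9.5
position: [0.5156, 0.016, 0.0811]
tcp_rot: [[0.009, -0.002, 1.0], [-1.0, 0.0, 0.009], [-0.0, -1.0, -0.002]]
force: [-0.3, -0.1, -1.2]
opening: 0.679
```

Call:
arm_command:
  translation:
    - [0, 0.02, 0]
    - [0, 0.04, 0]
    - [0, 0.05, 0]
    - [0, 0.05, 0]
  rotation:
    - [0, 0, 0]
    - [0, 0, 0]
    - [0, 0, 0]
    - [0, 0, 0]
  grip: [1, 1, 1, 1]

```text
time_s: 9.9
position: [0.5163, 0.0158, 0.0782]
tcp_rot: [[0.009, 0.0, 1.0], [-1.0, -0.0, 0.009], [0.0, -1.0, 0.0]]
force: [-0.1, -0.5, -1.9]
opening: 0.678
```

Call:
arm_command:
  translation:
    - [0, 0.015, 0]
    - [0, 0.025, 0]
    - [0, 0.025, 0]
  rotation:
    - [0, 0, 0]
    - [0, 0, 0]
    - [0, 0, 0]
  grip: [1, 1, 1]

```text
time_s: 10.2
position: [0.5164, 0.0158, 0.0767]
tcp_rot: [[0.009, 0.001, 1.0], [-1.0, -0.0, 0.009], [0.0, -1.0, 0.001]]
force: [-1.2, 0.3, 3.4]
opening: 0.68
```

Call:
arm_command:
  translation:
    - [0, 0.01, 0]
    - [0, 0.01, 0]
  rotation:
    - [0, 0, 0]
    - [0, 0, 0]
  grip: [1, 1]

```text
time_s: 10.4
position: [0.5164, 0.0158, 0.0767]
tcp_rot: [[0.009, 0.001, 1.0], [-1.0, -0.0, 0.009], [0.0, -1.0, 0.001]]
force: [-2.4, -0.2, 9.2]
opening: 0.684
```

Contact came at 0.0767, exactly the predicted seated height. Releasing, lifting, and measuring the tall beaker.

Call:
arm_command:
  translation:
    - [0, -0.01, 0]
    - [0, -0.01, 0]
    - [0, -0.01, 0]
    - [0, -0.01, 0]
    - [0, -0.01, 0]
  rotation:
    - [0, 0, 0]
    - [0, 0, 0]
    - [0, 0, 0]
    - [0, 0, 0]
    - [0, 0, 0]
  grip: [0, -1, -1, -1, -1]

```text
time_s: 10.9
position: [0.5163, 0.0159, 0.076]
tcp_rot: [[0.009, -0.0, 1.0], [-1.0, 0.0, 0.009], [-0.0, -1.0, -0.0]]
force: [0.2, -0.4, 0.4]
opening: 0.948
```

Call:
arm_command:
  translation:
    - [0, -0.1, 0]
    - [0, -0.4, 0]
    - [0, -0.9, 0]
    - [0, -0.9, 0]
  rotation:
    - [0, 0, 0]
    - [0, 0, 0]
    - [0, 0, 0]
    - [0, 0, 0]
  grip: [-1, -1, -1, -1]

```text
time_s: 11.3
position: [0.5195, 0.0154, 0.1526]
tcp_rot: [[0.009, 0.01, 1.0], [-1.0, -0.002, 0.009], [0.002, -1.0, 0.01]]
force: [2.1, 0.1, -0.7]
opening: 0.998
```

Call:
arm_command:
  translation:
    - [-0.3, -0.3, 0]
    - [-0.6, -0.6, 0]
    - [-0.9, -0.7, 0]
    - [-0.9, -0.7, 0]
  rotation:
    - [0, 0, 0]
    - [0, 0, 0]
    - [0, 0, 0]
    - [0, 0, 0]
  grip: [-1, -1, -1, -1]

```text
time_s: 11.7
position: [0.516, 0.0901, 0.2056]
tcp_rot: [[0.012, 0.003, 1.0], [-1.0, 0.001, 0.012], [-0.001, -1.0, 0.003]]
force: [-0.7, 0.0, -0.3]
opening: 1.001
```

```bash
python3 - <<'E'
from h import *
np.set_printoptions(precision=4,suppress=True)
w=wcap(); s=cap("side"); t=cap("top")
print(w["s"]["position"],w["s"]["joint_positions"],w["s"]["time_s"])
import pickle; pickle.dump((w,s,t),open("c3.pkl","wb"))
for n,c,f in (("wrist",w,won),("side",s,on)):
    for th in ("cradle","tall_beaker"):
        for r in models.spot_point(n,th)[:1]:
            u,v=r["point"][0]*640,r["point"][1]*400; print(n,th,r["conf"],f(c,u,v,.043 if th[0]=="t" else 0))
out=np.zeros((600,800,3),np.uint8)
out[:400,:640]=w["image"]
out[400:600,:360]=cv2.resize(s["image"][210:290,240:400],(360,180))[:,:,:].copy() if 0 else cv2.resize(s["image"][205:285,246:390],(360,200))
save("w3.png",out)
E
```

```text
[0.516  0.0901 0.2056] [-2.3588 25.4765 99.0481  0.0521 55.2999 -3.0542] 11.7
wrist tall_beaker 0.65 [0.5176 0.1171 0.043 ]
side cradle 0.59 [0.4985 0.1736 0.    ]
side tall_beaker 0.69 [0.5178 0.1236 0.043 ]
```

View pics/w3.png

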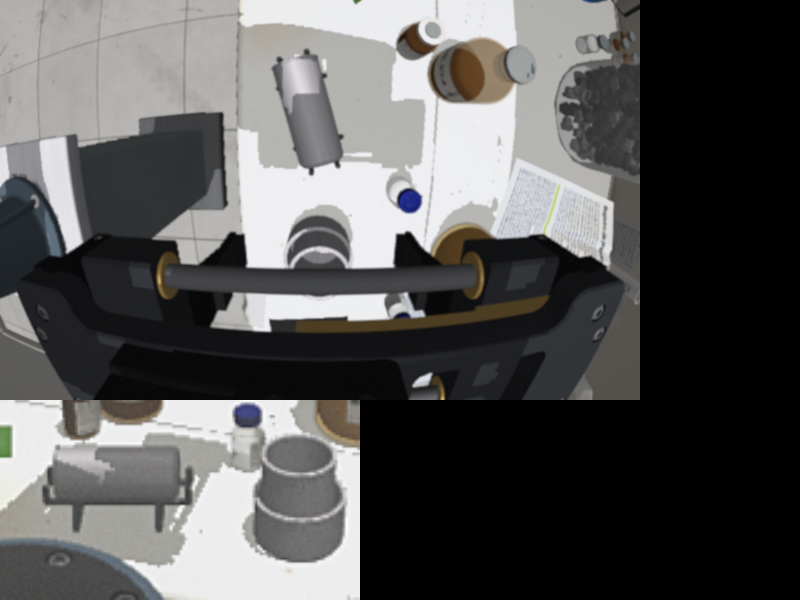

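The low beaker stands upright in the dish, with rims concentric at (318,245). The tall beaker is visible with its mouth end at (300,61) and base end at (322,161). I'll fit its axis.

```bash
cat > fit.py <<'E'
from h import *
import pickle
from scipy.ndimage import map_coordinates as mc
w,s,t=pickle.load(open("c3.pkl","rb"))
def grad(im):
    g=cv2.GaussianBlur(cv2.cvtColor(im,cv2.COLOR_BGR2GRAY).astype(float),(0,0),1.2); return np.hypot(cv2.Sobel(g,-1,1,0),cv2.Sobel(g,-1,0,1))
def hull(f,cx,cy,az,z=.043,L=.104,r=.0225):
    b=np.array([np.cos(az),np.sin(az),0]); n=np.array([-b[1],b[0],0]); a=np.linspace(0,2*np.pi,80)
    C=np.outer(np.cos(a),n)*r+np.outer(np.sin(a),[0,0,1])*r+[cx,cy,z]
    h=cv2.convexHull(np.r_[f(C+b*L/2),f(C-b*L/2)].astype(np.float32))[:,0]
    h=np.r_[h,h[:1]]; d=np.r_[0,np.cumsum(np.hypot(*np.diff(h,axis=0).T))]; q=np.linspace(0,d[-1],200)
    return np.c_[np.interp(q,d,h[:,0]),np.interp(q,d,h[:,1])]
Gs={"w":(grad(w["image"]),lambda P:wproj(w,P)),"s":(grad(s["image"]),lambda P:proj(s,P)),"t":(grad(t["image"]),lambda P:proj(t,P))}
def S(p,keys): return sum(np.mean(np.minimum(mc(Gs[k][0],hull(Gs[k][1],*p).T[::-1],order=1,mode="nearest"),120)) for k in keys)
from scipy.optimize import differential_evolution as de
for k in ("w","s","ws"):
    r=de(lambda p:-S(p,k),[(.48,.53),(.145,.185),(np.radians(95),np.radians(118))],seed=1,maxiter=60,popsize=12)
    print(k,np.round(r.x[:2],4),np.degrees(r.x[2]).round(1),r.fun)
E
python3 fit.py
```

```text
w [0.5045 0.1676] 106.4 -113.59548947273653
s [0.4983 0.1687] 105.8 -93.57871800808603
ws [0.5038 0.1681] 105.6 -188.06913029040678
```

Call:
arm_command:
  translation:
    - [-0.4, 0, -0.09]
    - [-0.78, 0, -0.18]
    - [-0.78, 0, -0.18]
  rotation:
    - [0, 0, 0]
    - [0, 0, 0]
    - [0, 0, 0]
  grip: [-1, -1, -1]

```text
time_s: 12.35
position: [0.4993, 0.152, 0.2036]
tcp_rot: [[0.011, -0.002, 1.0], [-1.0, 0.001, 0.011], [-0.001, -1.0, -0.002]]
force: [0.5, 0.4, 0.7]
opening: 1.002
```

Call:
arm_command:
  translation:
    - [-0.4, 0, -0.09]
    - [-0.78, 0, -0.18]
    - [-0.78, 0, -0.18]
  rotation:
    - [0, 0, 0]
    - [0, 0, 0]
    - [0, 0, 0]
  grip: [-1, -1, -1]

```text
time_s: 12.65
position: [0.485, 0.214, 0.2038]
tcp_rot: [[0.011, -0.001, 1.0], [-1.0, 0.001, 0.011], [-0.001, -1.0, -0.001]]
force: [0.1, -0.3, 0.4]
opening: 0.997
```

Call:
arm_command:
  translation:
    - [-0.4, 0, -0.09]
    - [-0.78, 0, -0.18]
    - [-0.78, 0, -0.18]
  rotation:
    - [0, -0.12, 0]
    - [0, -0.255, 0]
    - [0, -0.255, 0]
  grip: [-1, -1, -1]

```text
time_s: 12.95
position: [0.4706, 0.276, 0.2039]
tcp_rot: [[0.276, -0.0, 0.961], [-0.961, 0.0, 0.276], [-0.0, -1.0, -0.0]]
force: [0.5, -0.9, 0.2]
opening: 1.003
```

Call:
arm_command:
  translation:
    - [0, 0, 0]
    - [0, 0, 0]
    - [0, 0, 0]
    - [0, 0, 0]
    - [0, 0, 0]
  rotation:
    - [0, 0, -0.1]
    - [0, 0, -0.2]
    - [0, 0, -0.3]
    - [0, 0, -0.375]
    - [0, 0, -0.375]
  grip: [-1, -1, -1, -1, -1]

```text
time_s: 13.45
position: [0.4708, 0.2746, 0.2031]
tcp_rot: [[0.253, 0.103, 0.962], [-0.888, -0.369, 0.273], [0.384, -0.924, -0.002]]
force: [0.1, 0.2, 0.1]
opening: 0.996
```

```bash
python3 -c "
from h import *
s=bot.read_state(); print(s['joint_positions'],s['position'],s['tcp_rot'])"
```

```text
[ 29.66716633  31.4866966   91.88958749 -24.33998199  64.52179128
  25.93675116] [0.47082327 0.27456286 0.20307437] [[ 0.25265211  0.10311683  0.96204669]
 [-0.88827711 -0.36945997  0.2728793 ]
 [ 0.38357619 -0.92350758 -0.00174852]]
```

Call:
arm_command:
  translation:
    - [0, 0, 0]
    - [0, 0, 0]
    - [0, 0, 0]
    - [0, 0, 0]
    - [0, 0, 0]
  rotation:
    - [0, 0, -0.1]
    - [0, 0, -0.2]
    - [0, 0, -0.3]
    - [0, 0, -0.375]
    - [0, 0, -0.375]
  grip: [-1, -1, -1, -1, -1]

```text
time_s: 13.95
position: [0.4706, 0.2741, 0.2023]
tcp_rot: [[0.195, 0.189, 0.962], [-0.68, -0.681, 0.272], [0.707, -0.707, -0.004]]
force: [-0.1, -0.3, 0.8]
opening: 0.998
```

```bash
cat >> h.py <<'E'
def go(target,Rt=None):
    """shift (units of .08 m) and rotvec (units of 60 deg) in tool axes from now to target"""
    from scipy.spatial.transform import Rotation as Ro
    s=bot.read_state(); R=np.array(s["tcp_rot"]); d=R.T@(np.array(target)-s["position"])/.08
    r=None if Rt is None else np.degrees(Ro.from_matrix(R.T@np.array(Rt)).as_rotvec())/60
    return np.round(d,3),None if r is None else np.round(r,3)
E
python3 - <<'E'
from h import *
import pickle
s=bot.read_state(); print(np.round(s['joint_positions'],1),np.round(s['position'],4),np.round(s['tcp_rot'],3))
az=np.radians(106); b=np.array([np.cos(az),np.sin(az),0]); up=np.array([0,0,1.]); th=np.radians(45)
y=-np.cos(th)*up-np.sin(th)*b; z=np.array([np.sin(az),-np.cos(az),0]); R=np.c_[np.cross(y,z),y,z]
g=np.array([.503,.168,.043])+.028*b
P=g-.003*y
print(P, "now->grasp",go(P,R),"hover",go(P-.1*y,R))
w=wcap(); im=w["image"].copy()
import fit as F
E
```

```text
[ 38.   39.2  87.7 -41.9  77.9  40.7] [0.4706 0.2741 0.2023] [[ 0.195  0.189  0.962]
 [-0.68  -0.681  0.272]
 [ 0.707 -0.707 -0.004]]
[0.49469744 0.19695447 0.04512132] now->grasp (array([-0.675,  2.103,  0.035]), array([ 0.005, -0.   , -0.   ])) hover (array([-0.676,  0.853,  0.028]), array([ 0.005, -0.   , -0.   ]))
w [0.5045 0.1676] 106.4 -113.59548947273653
s [0.4983 0.1687] 105.8 -93.57871800808603
ws [0.5038 0.1681] 105.6 -188.06913029040678
```

Call:
arm_command:
  translation:
    - [-0.3, 0.2, 0.03]
    - [-0.68, 0.4, 0.03]
    - [-0.68, 0.85, 0.03]
    - [-0.68, 0.85, 0.03]
  rotation:
    - [0, 0, 0]
    - [0, 0, 0]
    - [0, 0, 0]
    - [0, 0, 0]
  grip: [-1, -1, -1, -1]

```text
time_s: 14.4
position: [0.4748, 0.262, 0.1153]
tcp_rot: [[0.194, 0.184, 0.963], [-0.679, -0.683, 0.268], [0.708, -0.707, -0.007]]
force: [-0.4, -0.6, 0.2]
opening: 1.001
```

Call:
arm_command:
  translation:
    - [0, 0.2, 0]
    - [0, 0.4, 0]
    - [0, 0.6, 0]
    - [0, 0.6, 0]
  rotation:
    - [0, 0, 0]
    - [0, 0, 0]
    - [0, 0, 0]
    - [0, 0, 0]
  grip: [-1, -1, -1, -1]

```text
time_s: 14.8
position: [0.4847, 0.2312, 0.0829]
tcp_rot: [[0.192, 0.189, 0.963], [-0.68, -0.682, 0.269], [0.707, -0.707, -0.003]]
force: [-0.6, -0.4, -1.0]
opening: 1.001
```

```bash
python3 - <<'E'
from h import *
az=np.radians(106); b=np.array([np.cos(az),np.sin(az),0])
w=wcap(); s=w["s"]; print(s["position"],s["joint_positions"],s["force"])
print(go([.4947,.197,.0451]))
im=w["image"].copy(); C=np.array([.503,.168,.043]); a=np.linspace(0,2*np.pi,80); n=np.array([-b[1],b[0],0])
for L in (.052,-.052): pts(im,wproj(w,C+b*L+.0225*(np.outer(np.cos(a),n)+np.outer(np.sin(a),[0,0,1]))),(0,0,255))
c=cap("side"); i2=cv2.resize(c["image"][195:285,200:380],(400,200))
out=np.zeros((600,640,3),np.uint8); out[:400]=im; out[400:,:400]=i2; save("w4.png",out)
E
```

```text
[0.48470508 0.2312432  0.08292436] [ 33.98094464  48.77866779  93.02675066 -47.55799151  65.37382079
  49.62021642] [-0.56542979 -0.40485862 -1.01660773]
(array([-0.016,  0.662, -0.001]), None)
```

View pics/w4.png

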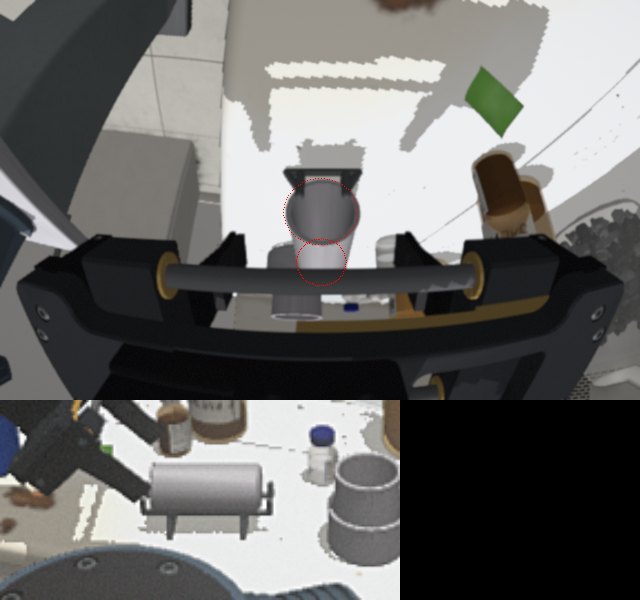

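The mouth at (321,212) matches the fitted ring, with the fingers straddling the beaker and the amber vial clear at (500,190). I'll finish the approach and grip.

Call:
arm_command:
  translation:
    - [-0.01, 0.2, 0]
    - [-0.01, 0.4, 0]
    - [-0.01, 0.55, 0]
    - [-0.01, 0.66, 0]
    - [-0.01, 0.66, 0]
  rotation:
    - [0, 0, 0]
    - [0, 0, 0]
    - [0, 0, 0]
    - [0, 0, 0]
    - [0, 0, 0]
  grip: [-1, -1, -1, -1, -1]

```text
time_s: 15.4
position: [0.4945, 0.1966, 0.0446]
tcp_rot: [[0.193, 0.19, 0.963], [-0.68, -0.682, 0.271], [0.708, -0.707, -0.003]]
force: [0.4, -0.1, 1.1]
opening: 0.998
```

Call:
arm_command:
  translation:
    - [0, 0, 0]
    - [0, 0, 0]
    - [0, 0, 0]
    - [0, 0, 0]
    - [0, 0, 0]
  rotation:
    - [0, 0, 0]
    - [0, 0, 0]
    - [0, 0, 0]
    - [0, 0, 0]
    - [0, 0, 0]
  grip: [-0.5, 0, 0.5, 1, 1]

```text
time_s: 15.9
position: [0.4951, 0.1983, 0.046]
tcp_rot: [[0.192, 0.193, 0.962], [-0.681, -0.68, 0.272], [0.707, -0.707, 0.0]]
force: [0.7, -0.8, -1.0]
opening: 0.631
```

Call:
arm_command:
  translation:
    - [0, 0, 0]
    - [0, 0, 0]
    - [0, 0, 0]
    - [0, 0, 0]
    - [0, 0, 0]
  rotation:
    - [0, 0, 0]
    - [0, 0, 0]
    - [0, 0, 0]
    - [0, 0, 0]
    - [0, 0, 0]
  grip: [1, 1, 1, 1, 1]

```text
time_s: 16.4
position: [0.4955, 0.1984, 0.0459]
tcp_rot: [[0.192, 0.194, 0.962], [-0.681, -0.68, 0.273], [0.707, -0.707, 0.001]]
force: [1.3, 1.2, 2.4]
opening: 0.511
```

Call:
arm_command:
  translation:
    - [0.05, -0.05, 0]
    - [0.15, -0.15, 0]
    - [0.4, -0.4, 0]
    - [0.7, -0.7, 0]
    - [0.7, -0.7, 0]
  rotation:
    - [0, 0, 0]
    - [0, 0, 0]
    - [0, 0, 0]
    - [0, 0, 0]
    - [0, 0, 0]
  grip: [1, 1, 1, 1, 1]

```text
time_s: 16.9
position: [0.4964, 0.1986, 0.1292]
tcp_rot: [[0.188, 0.197, 0.962], [-0.682, -0.679, 0.272], [0.707, -0.708, 0.006]]
force: [1.0, 0.7, -1.0]
opening: 0.514
```

Call:
arm_command:
  translation:
    - [0.3, -0.3, 0]
    - [0.6, -0.6, 0]
    - [0.8, -0.8, 0]
    - [0.8, -0.8, 0]
  rotation:
    - [0, 0, 0]
    - [0, 0, 0]
    - [0, 0, 0]
    - [0, 0, 0]
  grip: [1, 1, 1, 1]

```text
time_s: 17.3
position: [0.4957, 0.1985, 0.2181]
tcp_rot: [[0.189, 0.196, 0.962], [-0.682, -0.679, 0.272], [0.706, -0.708, 0.005]]
force: [0.5, -0.2, -1.4]
opening: 0.513
```

Call:
arm_command:
  translation:
    - [0, 0, 0]
    - [0, 0, 0]
    - [0, 0, 0]
    - [0, 0, 0]
    - [0, 0, 0]
  rotation:
    - [0, 0, 0.1]
    - [0, 0, 0.2]
    - [0, 0, 0.3]
    - [0, 0, 0.375]
    - [0, 0, 0.375]
  grip: [1, 1, 1, 1, 1]

```text
time_s: 17.8
position: [0.4946, 0.1963, 0.2149]
tcp_rot: [[0.249, 0.102, 0.963], [-0.89, -0.369, 0.268], [0.382, -0.924, -0.001]]
force: [0.4, -0.7, -1.3]
opening: 0.514
```

Call:
arm_command:
  translation:
    - [0, 0, 0]
    - [0, 0, 0]
    - [0, 0, 0]
    - [0, 0, 0]
    - [0, 0, 0]
  rotation:
    - [0, 0, 0.1]
    - [0, 0, 0.2]
    - [0, 0, 0.3]
    - [0, 0, 0.375]
    - [0, 0, 0.375]
  grip: [1, 1, 1, 1, 1]

```text
time_s: 18.3
position: [0.4944, 0.1965, 0.214]
tcp_rot: [[0.269, -0.004, 0.963], [-0.963, -0.002, 0.269], [0.001, -1.0, -0.004]]
force: [0.0, 0.5, -1.6]
opening: 0.514
```

Call:
arm_command:
  translation:
    - [0, 0, 0]
    - [0, 0, 0]
    - [0, 0, 0]
    - [0, 0, 0]
    - [0, 0, 0]
  rotation:
    - [0, 0.13, 0]
    - [0, 0.27, 0]
    - [0, 0.41, 0]
    - [0, 0.55, 0]
    - [0, 0.68, 0]
  grip: [1, 1, 1, 1, 1]

```text
time_s: 18.8
position: [0.4937, 0.1986, 0.2141]
tcp_rot: [[-0.427, -0.003, 0.904], [-0.904, -0.003, -0.427], [0.004, -1.0, -0.001]]
force: [0.4, 0.1, -1.6]
opening: 0.513
```

Call:
arm_command:
  translation:
    - [0, 0, 0]
    - [0, 0, 0]
    - [0, 0, 0]
    - [0, 0, 0]
    - [0, 0, 0]
  rotation:
    - [0, 0.14, 0]
    - [0, 0.28, 0]
    - [0, 0.42, 0]
    - [0, 0.56, 0]
    - [0, 0.7, 0]
  grip: [1, 1, 1, 1, 1]

```text
time_s: 19.3
position: [0.4937, 0.1986, 0.2141]
tcp_rot: [[-0.922, -0.003, 0.386], [-0.386, -0.003, -0.922], [0.004, -1.0, 0.002]]
force: [-0.5, 0.9, -2.2]
opening: 0.517
```

Call:
arm_command:
  translation:
    - [0, 0, 0]
    - [0, 0, 0]
    - [0, 0, 0]
    - [0, 0, 0]
    - [0, 0, 0]
  rotation:
    - [0, 0.14, 0]
    - [0, 0.28, 0]
    - [0, 0.42, 0]
    - [0, 0.56, 0]
    - [0, 0.7, 0]
  grip: [1, 1, 1, 1, 1]

```text
time_s: 19.8
position: [0.4937, 0.1986, 0.2141]
tcp_rot: [[-0.944, -0.003, -0.33], [0.33, -0.003, -0.944], [0.002, -1.0, 0.004]]
force: [0.4, -1.2, -1.3]
opening: 0.514
```

```bash
python3 -c "
from h import *
s=bot.read_state(); print(np.round(s['joint_positions'],1),s['position'],np.round(s['tcp_rot'],3)); print(go([.498,-.164,.215]))"
```

```text
[ 10.   25.5  97.1  -0.2  57.6 119.4] [0.49367944 0.1986184  0.2141186 ] [[-0.944 -0.003 -0.33 ]
 [ 0.33  -0.003 -0.944]
 [ 0.002 -1.     0.004]]
(array([-1.549e+00,  4.000e-03,  4.260e+00]), None)
```

Call:
arm_command:
  translation:
    - [-0.1, 0, 0.28]
    - [-0.2, 0, 0.56]
    - [-0.31, 0, 0.85]
  rotation:
    - [0, 0, 0]
    - [0, 0, 0]
    - [0, 0, 0]
  grip: [1, 1, 1]

```text
time_s: 20.1
position: [0.4949, 0.1259, 0.2142]
tcp_rot: [[-0.946, -0.003, -0.324], [0.324, -0.003, -0.946], [0.002, -1.0, 0.004]]
force: [0.2, 0.7, -0.9]
opening: 0.52
```

Call:
arm_command:
  translation:
    - [-0.1, 0, 0.28]
    - [-0.2, 0, 0.56]
    - [-0.31, 0, 0.85]
  rotation:
    - [0, 0, 0]
    - [0, 0, 0]
    - [0, 0, 0]
  grip: [1, 1, 1]

```text
time_s: 20.4
position: [0.4964, 0.0533, 0.2143]
tcp_rot: [[-0.946, -0.004, -0.324], [0.324, -0.002, -0.946], [0.003, -1.0, 0.003]]
force: [1.2, -0.8, -0.9]
opening: 0.513
```

Call:
arm_command:
  translation:
    - [-0.1, 0, 0.28]
    - [-0.2, 0, 0.56]
    - [-0.31, 0, 0.85]
  rotation:
    - [0, 0, 0]
    - [0, 0, 0]
    - [0, 0, 0]
  grip: [1, 1, 1]

```text
time_s: 20.7
position: [0.4978, -0.019, 0.2143]
tcp_rot: [[-0.946, -0.004, -0.324], [0.325, -0.002, -0.946], [0.003, -1.0, 0.003]]
force: [0.3, 0.4, -2.0]
opening: 0.515
```

Call:
arm_command:
  translation:
    - [-0.1, 0, 0.28]
    - [-0.2, 0, 0.56]
    - [-0.31, 0, 0.85]
  rotation:
    - [0, 0, 0]
    - [0, 0, 0]
    - [0, 0, 0]
  grip: [1, 1, 1]

```text
time_s: 21.0
position: [0.4993, -0.0912, 0.2143]
tcp_rot: [[-0.946, -0.004, -0.325], [0.325, -0.001, -0.946], [0.004, -1.0, 0.003]]
force: [0.5, -0.4, -1.3]
opening: 0.515
```

Call:
arm_command:
  translation:
    - [-0.1, 0, 0.28]
    - [-0.2, 0, 0.56]
    - [-0.31, 0, 0.85]
    - [-0.31, 0, 0.85]
  rotation:
    - [0, 0, 0]
    - [0, 0, 0]
    - [0, 0, 0]
    - [0, 0, 0]
  grip: [1, 1, 1, 1]

```text
time_s: 21.4
position: [0.5018, -0.1658, 0.2144]
tcp_rot: [[-0.945, -0.002, -0.328], [0.328, -0.003, -0.945], [0.001, -1.0, 0.003]]
force: [0.1, -0.1, -0.5]
opening: 0.511
```

Call:
arm_command:
  translation:
    - [0, 0, 0]
    - [0, 0, 0]
    - [0, 0, 0]
    - [0, 0, 0]
    - [0, 0, 0]
  rotation:
    - [0, 0, 0.1]
    - [0, 0, 0.2]
    - [0, 0, 0.3]
    - [0, 0, 0.375]
    - [0, 0, 0.375]
  grip: [1, 1, 1, 1, 1]

```text
time_s: 21.9
position: [0.498, -0.16, 0.2133]
tcp_rot: [[-0.877, 0.356, -0.324], [0.302, -0.12, -0.946], [-0.375, -0.927, -0.002]]
force: [-0.5, -0.4, -2.1]
opening: 0.516
```

Call:
arm_command:
  translation:
    - [0, 0, 0]
    - [0, 0, 0]
    - [0, 0, 0]
    - [0, 0, 0]
    - [0, 0, 0]
  rotation:
    - [0, 0, 0.1]
    - [0, 0, 0.2]
    - [0, 0, 0.3]
    - [0, 0, 0.375]
    - [0, 0, 0.375]
  grip: [1, 1, 1, 1, 1]

```text
time_s: 22.4
position: [0.5122, -0.1432, 0.2148]
tcp_rot: [[-0.771, 0.575, -0.273], [0.261, -0.105, -0.96], [-0.58, -0.812, -0.069]]
force: [0.4, -0.8, -1.4]
opening: 0.517
```

```bash
python3 - <<'E'
from h import *
w=wcap(); st=w["s"]; print(np.round(st['joint_positions'],1),st['position'],np.round(st['tcp_rot'],3))
R=np.array(st["tcp_rot"]); g=np.array(st["position"])+.003*R[:,1]
s=cap("side"); k=4; x0,y0=380,150; im=cv2.resize(s["image"][y0:y0+150,x0:x0+200],None,fx=k,fy=k,interpolation=cv2.INTER_CUBIC)
for dz in (.0228,-.0812): pts(im,proj(s,circ(g,g[2]+dz,.0225))-[x0,y0],(0,0,255),k)
m=proj(s,[[.5+a,-.16+b,.003] for a in (-.055,.055) for b in (-.055,.055)])-[x0,y0]; pts(im,m,(0,255,0),k)
save("s5.png",im)
E
```

```text
[-35.6  20.3 122.5  74.2  15.    2.2] [ 0.51222485 -0.1432031   0.21475649] [[-0.771  0.575 -0.273]
 [ 0.261 -0.105 -0.96 ]
 [-0.58  -0.812 -0.069]]
```

View pics/s5.png

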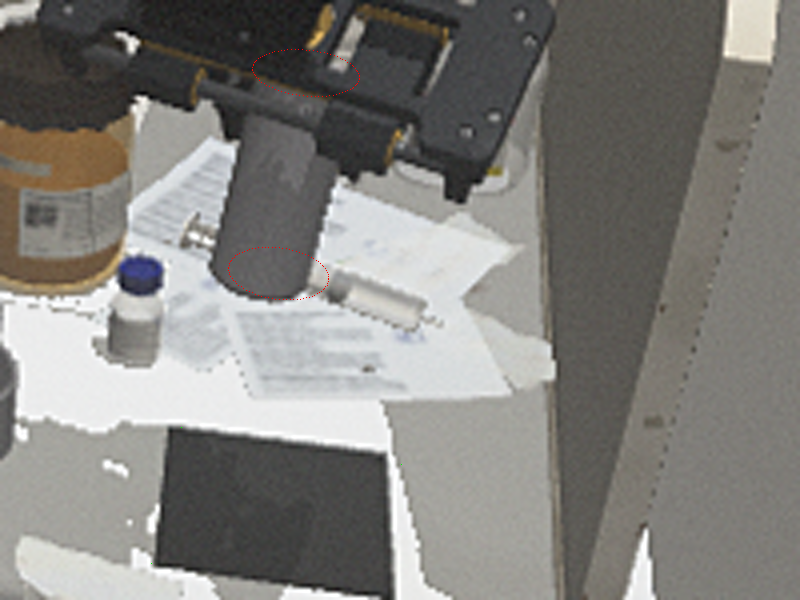

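The tilt has run into the wrist singularity: j5≈15° with j4 mid-flip, so the beaker is not yet upright. I'll yaw the approach about 24° to the left to move clear of it.

Call:
arm_command:
  translation:
    - [0, 0, 0]
    - [0, 0, 0]
    - [0, 0, 0]
    - [0, 0, 0]
    - [0, 0, 0]
  rotation:
    - [-0.1, -0.1, 0]
    - [-0.2, -0.2, 0]
    - [-0.28, -0.28, 0]
    - [-0.28, -0.28, 0]
    - [-0.28, -0.28, 0]
  grip: [1, 1, 1, 1, 1]

```text
time_s: 23.0
position: [0.5108, -0.1448, 0.2144]
tcp_rot: [[-0.795, 0.593, 0.128], [-0.024, 0.179, -0.983], [-0.606, -0.785, -0.128]]
force: [-0.6, 0.1, -1.9]
opening: 0.512
```

Call:
arm_command:
  translation:
    - [0, 0, 0]
    - [0, 0, 0]
    - [0, 0, 0]
  rotation:
    - [0, 0, 0]
    - [0, 0, 0]
    - [0, 0, 0]
  grip: [1, 1, 1]

```text
time_s: 23.3
position: [0.5105, -0.1436, 0.2148]
tcp_rot: [[-0.794, 0.594, 0.13], [-0.026, 0.181, -0.983], [-0.607, -0.784, -0.128]]
force: [-0.5, -0.4, -1.7]
opening: 0.513
```

```bash
cat > stand.py <<'E'
from h import *
def Rst(phi,th=45):
    a=np.radians(phi); t=np.radians(th); m=np.array([np.cos(a),np.sin(a),0]); y=np.cos(t)*m-np.sin(t)*np.array([0,0,1]); z=np.array([np.sin(a),-np.cos(a),0])
    return np.c_[np.cross(y,z),y,z]
if __name__=="__main__":
    np.set_printoptions(precision=4,suppress=True)
    s=bot.read_state(); print(s['time_s'],np.round(s['joint_positions'],1),s['position'],np.round(s['tcp_rot'],3))
    R=Rst(5); P=np.array([.515,-.148,.003+.0812])-.003*R[:,1]; print("stand",P,go(P,R),"above",go(P+[0,0,.05],R))
E
python3 stand.py
```

```text
23.3 [-46.   22.8 119.4  65.   37.6 -14.5] [ 0.5105 -0.1436  0.2148] [[-0.794  0.594  0.13 ]
 [-0.026  0.181 -0.983]
 [-0.607 -0.784 -0.128]]
stand [ 0.5129 -0.1482  0.0863] (array([0.953, 1.266, 0.265]), array([ 0.12 , -0.049,  0.123])) above (array([0.574, 0.776, 0.186]), array([ 0.12 , -0.049,  0.123]))
```

Call:
arm_command:
  translation:
    - [0.1, 0.15, 0.04]
    - [0.25, 0.35, 0.09]
    - [0.4, 0.55, 0.14]
    - [0.57, 0.77, 0.19]
    - [0.57, 0.77, 0.19]
  rotation:
    - [0.04, -0.015, 0.04]
    - [0.08, -0.03, 0.08]
    - [0.12, -0.05, 0.12]
    - [0.12, -0.05, 0.12]
    - [0.12, -0.05, 0.12]
  grip: [1, 1, 1, 1, 1]

```text
time_s: 23.8
position: [0.5124, -0.1493, 0.1352]
tcp_rot: [[-0.708, 0.701, 0.086], [-0.062, 0.06, -0.996], [-0.703, -0.711, 0.001]]
force: [0.0, 0.4, 0.1]
opening: 0.513
```

Call:
arm_command:
  translation:
    - [0, 0, 0]
    - [0, 0, 0]
  rotation:
    - [0, 0, 0]
    - [0, 0, 0]
  grip: [1, 1]

```text
time_s: 24.0
position: [0.5132, -0.1494, 0.1368]
tcp_rot: [[-0.706, 0.702, 0.088], [-0.062, 0.062, -0.996], [-0.705, -0.709, 0.0]]
force: [0.0, -1.0, -1.1]
opening: 0.515
```

```bash
cat > fitheld.py <<'E'
from stand import *
from scipy.ndimage import map_coordinates as mc
s=cap("side"); st=bot.read_state(); R=np.array(st["tcp_rot"]); g=np.array(st["position"])+.003*R[:,1]
# expected beaker axis direction in tool frame: at 45 deg between -x and -y
b=-(R[:,0]+R[:,1])/np.sqrt(2); print("axis expected",b.round(3),"tilt",np.degrees(np.arccos(b[2])).round(1))
bot_c=g-.0812*b; print("base centre",bot_c.round(4))
k=4; q=proj(s,[g])[0].astype(int); x0,y0=q[0]-100,q[1]-70
im=cv2.resize(s["image"][y0:y0+150,x0:x0+200],None,fx=k,fy=k,interpolation=cv2.INTER_CUBIC)
n=R[:,2]; l=np.cross(b,n); a=np.linspace(0,2*np.pi,90)
for d in (0,.104): pts(im,proj(s,bot_c+d*b+.0225*(np.outer(np.cos(a),n)+np.outer(np.sin(a),l)))-[x0,y0],(0,0,255),k)
save("s6.png",im)
E
python3 stand.py; python3 fitheld.py
```

```text
24.0 [-46.2  36.7 128.9 114.7  37.2 -71.4] [ 0.5132 -0.1494  0.1368] [[-0.706  0.702  0.088]
 [-0.062  0.062 -0.996]
 [-0.705 -0.709  0.   ]]
stand [ 0.5129 -0.1482  0.0863] (array([ 0.447,  0.446, -0.015]), array([0.   , 0.   , 0.003])) above (array([ 0.007,  0.002, -0.015]), array([0.   , 0.   , 0.003]))
axis expected [0.002 0.001 1.   ] tilt 0.1
base centre [ 0.5154 -0.1496  0.054 ]
```

View pics/s6.png

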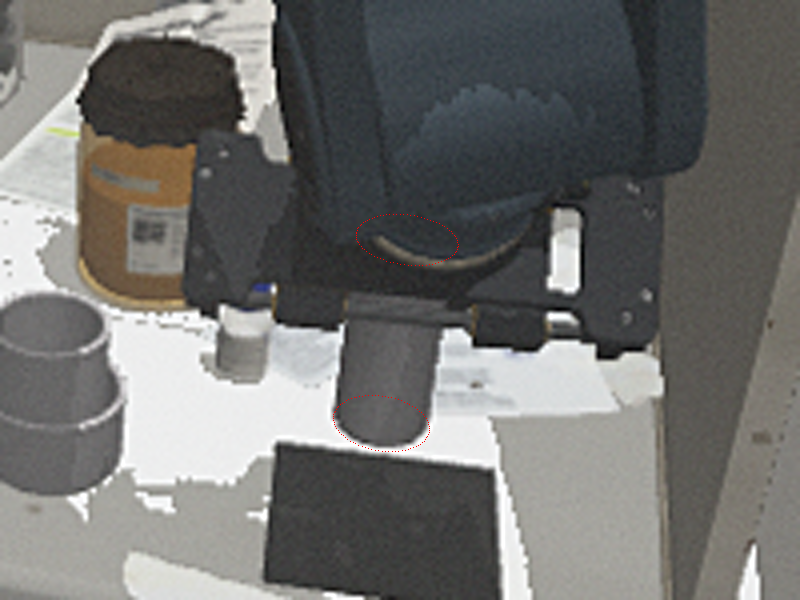

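The side view shows the beaker hanging upright. The predicted base ellipse at (381,422) matches, it is over the mat and the nest is clear. Lowering.

Call:
arm_command:
  translation:
    - [0.1, 0.1, 0]
    - [0.2, 0.2, -0.015]
    - [0.3, 0.3, -0.015]
    - [0.39, 0.39, -0.015]
    - [0.39, 0.39, -0.015]
  rotation:
    - [0, 0, 0]
    - [0, 0, 0]
    - [0, 0, 0]
    - [0, 0, 0]
    - [0, 0, 0]
  grip: [1, 1, 1, 1, 1]

```text
time_s: 24.55
position: [0.5133, -0.1489, 0.0927]
tcp_rot: [[-0.706, 0.703, 0.087], [-0.063, 0.061, -0.996], [-0.705, -0.709, 0.001]]
force: [0.4, -1.0, -1.7]
opening: 0.515
```

Call:
arm_command:
  translation:
    - [0.015, 0.015, 0]
    - [0.03, 0.03, 0]
    - [0.03, 0.03, 0]
    - [0.03, 0.03, 0]
  rotation:
    - [0, 0, 0]
    - [0, 0, 0]
    - [0, 0, 0]
    - [0, 0, 0]
  grip: [1, 1, 1, 1]

```text
time_s: 24.95
position: [0.5129, -0.1486, 0.0897]
tcp_rot: [[-0.706, 0.703, 0.087], [-0.063, 0.061, -0.996], [-0.706, -0.709, 0.002]]
force: [0.6, 0.5, -1.8]
opening: 0.512
```

Call:
arm_command:
  translation:
    - [0.01, 0.01, 0]
    - [0.015, 0.015, 0]
    - [0.015, 0.015, 0]
  rotation:
    - [0, 0, 0]
    - [0, 0, 0]
    - [0, 0, 0]
  grip: [1, 1, 1]

```text
time_s: 25.25
position: [0.5128, -0.1485, 0.0875]
tcp_rot: [[-0.706, 0.702, 0.087], [-0.063, 0.061, -0.996], [-0.705, -0.709, 0.001]]
force: [0.2, -1.0, -1.3]
opening: 0.513
```

Call:
arm_command:
  translation:
    - [0.006, 0.006, 0]
    - [0.01, 0.01, 0]
    - [0.01, 0.01, 0]
  rotation:
    - [0, 0, 0]
    - [0, 0, 0]
    - [0, 0, 0]
  grip: [1, 1, 1]

```text
time_s: 25.55
position: [0.513, -0.1485, 0.087]
tcp_rot: [[-0.705, 0.704, 0.087], [-0.062, 0.061, -0.996], [-0.706, -0.708, 0.001]]
force: [-1.0, 0.2, 3.9]
opening: 0.513
```

Call:
arm_command:
  translation:
    - [0.005, 0.005, 0]
    - [0.008, 0.008, 0]
    - [0.008, 0.008, 0]
  rotation:
    - [0, 0, 0]
    - [0, 0, 0]
    - [0, 0, 0]
  grip: [1, 1, 1]

```text
time_s: 25.85
position: [0.5134, -0.1485, 0.087]
tcp_rot: [[-0.703, 0.706, 0.087], [-0.063, 0.061, -0.996], [-0.708, -0.706, 0.002]]
force: [-3.0, 0.1, 8.4]
opening: 0.519
```

Contact at 0.087 as expected. Releasing and backing out along the approach.

Call:
arm_command:
  translation:
    - [-0.01, -0.01, 0]
    - [-0.01, -0.01, 0]
    - [-0.01, -0.01, 0]
    - [-0.01, -0.01, 0]
    - [-0.01, -0.01, 0]
  rotation:
    - [0, 0, 0]
    - [0, 0, 0]
    - [0, 0, 0]
    - [0, 0, 0]
    - [0, 0, 0]
  grip: [0.2, -0.2, -0.6, -1, -1]

```text
time_s: 26.35
position: [0.5128, -0.1486, 0.0864]
tcp_rot: [[-0.706, 0.702, 0.087], [-0.063, 0.061, -0.996], [-0.705, -0.709, 0.001]]
force: [-1.0, 0.2, -1.0]
opening: 0.784
```

Call:
arm_command:
  translation:
    - [0, 0, 0]
    - [0, 0, 0]
    - [0, 0, 0]
  rotation:
    - [0, 0, 0]
    - [0, 0, 0]
    - [0, 0, 0]
  grip: [-1, -1, -1]

```text
time_s: 26.65
position: [0.5128, -0.1485, 0.0866]
tcp_rot: [[-0.706, 0.703, 0.087], [-0.063, 0.061, -0.996], [-0.705, -0.709, 0.001]]
force: [0.0, 0.0, -0.0]
opening: 0.984
```

Call:
arm_command:
  translation:
    - [0, -0.2, 0]
    - [0, -0.5, 0]
    - [0, -0.8, 0]
    - [0, -1.0, 0]
    - [0, -1.0, 0]
  rotation:
    - [0, 0, 0]
    - [0, 0, 0]
    - [0, 0, 0]
    - [0, 0, 0]
    - [0, 0, 0]
  grip: [-1, -1, -1, -1, -1]

```text
time_s: 27.15
position: [0.4558, -0.1535, 0.1444]
tcp_rot: [[-0.706, 0.703, 0.086], [-0.062, 0.059, -0.996], [-0.705, -0.709, 0.002]]
force: [0.2, -0.4, 0.7]
opening: 0.999
```

```bash
python3 - <<'E'
from h import *
s=bot.read_state(); print(s['time_s'],np.round(s['joint_positions'],1),np.round(s['position'],4),np.round(s['tcp_rot'],3))
print("up:",go(np.array(s['position'])+[0,0,.08]))
E
```

```text
27.15 [-54.7  36.2 136.  113.   41.3 -79.9] [ 0.4558 -0.1535  0.1444] [[-0.706  0.703  0.086]
 [-0.062  0.059 -0.996]
 [-0.705 -0.709  0.002]]
up: (array([-0.705, -0.709,  0.002]), None)
```

Call:
arm_command:
  translation:
    - [-0.25, -0.25, 0]
    - [-0.5, -0.5, 0]
    - [-0.7, -0.7, 0]
  rotation:
    - [0, 0, 0]
    - [0, 0, 0]
    - [0, 0, 0]
  grip: [-1, -1, -1]

```text
time_s: 27.45
position: [0.4573, -0.1533, 0.2232]
tcp_rot: [[-0.706, 0.702, 0.088], [-0.063, 0.061, -0.996], [-0.705, -0.709, 0.001]]
force: [-0.1, 0.1, 0.7]
opening: 1.002
```

Call:
arm_command:
  translation:
    - [-0.4, 0.06, 0.03]
    - [-0.84, 0.13, 0.06]
    - [-0.84, 0.13, 0.06]
    - [-0.84, 0.13, 0.06]
  rotation:
    - [0, 0, 0]
    - [0, 0, 0]
    - [0, 0, 0]
    - [0, 0, 0]
  grip: [-1, -1, -1, -1]

```text
time_s: 27.85
position: [0.5125, -0.1525, 0.2626]
tcp_rot: [[-0.706, 0.703, 0.09], [-0.065, 0.062, -0.996], [-0.706, -0.709, 0.002]]
force: [0.4, 0.1, -0.3]
opening: 1.001
```

Call:
arm_command:
  translation:
    - [0, 0, 0]
    - [0, 0, 0]
    - [0, 0, 0]
    - [0, 0, 0]
    - [0, 0, 0]
  rotation:
    - [0, 0, -0.1]
    - [0, 0, -0.2]
    - [0, 0, -0.3]
    - [0, 0, -0.38]
    - [0, 0, -0.38]
  grip: [-1, -1, -1, -1, -1]

```text
time_s: 28.35
position: [0.5103, -0.1528, 0.2605]
tcp_rot: [[-0.926, 0.367, 0.087], [-0.08, 0.033, -0.996], [-0.368, -0.93, -0.002]]
force: [1.1, 0.6, 0.1]
opening: 0.999
```

Call:
arm_command:
  translation:
    - [0, 0, 0]
    - [0, 0, 0]
    - [0, 0, 0]
    - [0, 0, 0]
    - [0, 0, 0]
  rotation:
    - [0, 0, -0.1]
    - [0, 0, -0.2]
    - [0, 0, -0.3]
    - [0, 0, -0.37]
    - [0, 0, -0.37]
  grip: [-1, -1, -1, -1, -1]

```text
time_s: 28.85
position: [0.5122, -0.1527, 0.2602]
tcp_rot: [[-0.996, -0.006, 0.089], [-0.089, 0.002, -0.996], [0.006, -1.0, -0.002]]
force: [-0.8, 0.3, 0.0]
opening: 1.0
```

```bash
cat > down.py <<'E'
from h import *
def Rdn(jaw):
    a=np.radians(jaw); z=np.array([np.cos(a),np.sin(a),0]); y=np.array([0,0,-1.]); return np.c_[np.cross(y,z),y,z]
if __name__=="__main__":
    s=bot.read_state(); print(s['time_s'],np.round(s['joint_positions'],1),np.round(s['position'],4),np.round(s['tcp_rot'],3))
    print("to",go([.5152,-.1487,.25],Rdn(-85)))
E
python3 down.py
```

```text
28.85 [-28.5  22.3  93.8  -0.1  64.3  56.4] [ 0.5122 -0.1527  0.2602] [[-0.996 -0.006  0.089]
 [-0.089  0.002 -0.996]
 [ 0.006 -1.    -0.002]]
to (array([-0.043,  0.128, -0.046]), array([0.002, 0.002, 0.006]))
```

```bash
cat > rimfit.py <<'E'
from h import *
from scipy.ndimage import map_coordinates as mc
import sys
def grad(im):
    g=cv2.GaussianBlur(cv2.cvtColor(im,cv2.COLOR_BGR2GRAY).astype(float),(0,0),1.0); return np.hypot(cv2.Sobel(g,-1,1,0),cv2.Sobel(g,-1,0,1))
def fit(w,c0,z,ro,ri,a0=0,a1=360,span=.014):
    G=grad(w["image"]); a=np.radians(np.linspace(a0,a1,80))
    def S(x,y): return sum(np.mean(np.minimum(mc(G,wproj(w,np.c_[x+r*np.cos(a),y+r*np.sin(a),0*a+z]).T[::-1],order=1),150)) for r in (ro,ri))
    g=[(S(c0[0]+i,c0[1]+j),c0[0]+i,c0[1]+j) for i in np.arange(-span,span,.0005) for j in np.arange(-span,span,.0005)]
    g.sort(reverse=True); return [np.round(q,4).tolist() for q in g[:3]]
if __name__=="__main__":
    w=wcap(); print(w["s"]["position"])
    print("tall",fit(w,(.515,-.149),.107,.0225,.0195))
    print("low",fit(w,(.5155,.0158),.082,.03,.0265))
    im=w["image"].copy(); pts(im,wproj(w,circ((.515,-.149),.107,.0225)),(0,0,255)); pts(im,wproj(w,circ((.5155,.0158),.082,.03)),(0,0,255)); save("w7.png",im)
E
python3 rimfit.py
```

```text
[ 0.51216238 -0.15271576  0.26024363]
tall [[269.0121, 0.516, -0.149], [266.7285, 0.5165, -0.149], [265.8852, 0.5155, -0.149]]
low [[244.225, 0.517, 0.0138], [244.0287, 0.517, 0.0133], [243.3092, 0.5165, 0.0138]]
```

View pics/w7.png

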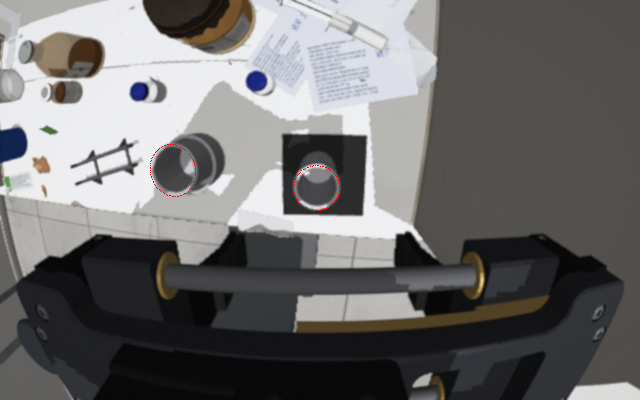

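The tall beaker stands upright, released on the mat, with its rim at (316,188); the ring coincides. The nest is at (185,165). I'll lower over the rim and grip from above.

Call:
arm_command:
  translation:
    - [-0.045, 0.3, -0.043]
    - [-0.045, 0.6, -0.043]
    - [-0.045, 0.9, -0.043]
    - [-0.045, 0.9, -0.043]
  rotation:
    - [0, 0, 0]
    - [0, 0, 0]
    - [0, 0, 0]
    - [0, 0, 0]
  grip: [-1, -1, -1, -1]

```text
time_s: 29.3
position: [0.511, -0.1481, 0.1868]
tcp_rot: [[-0.996, -0.011, 0.087], [-0.087, 0.005, -0.996], [0.011, -1.0, -0.005]]
force: [-0.1, 0.4, 0.3]
opening: 1.001
```

```bash
python3 -c "
from down import *
s=bot.read_state(); print(s['position'],np.round(s['tcp_rot'],3)); print(go([.5158,-.149,.103],Rdn(-85)))
from rimfit import fit
w=wcap(); print(fit(w,(.5155,-.149),.107,.0225,.0195,-60,60))"
```

```text
[ 0.51097403 -0.14806571  0.18684559] [[-0.996 -0.011  0.087]
 [-0.087  0.005 -0.996]
 [ 0.011 -1.    -0.005]]
(array([-0.07 ,  1.047,  0.023]), array([ 0.005, -0.001,  0.01 ]))
[[259.6153, 0.5165, -0.1485], [259.4303, 0.5165, -0.149], [258.3375, 0.516, -0.1485]]
```

Call:
arm_command:
  translation:
    - [-0.03, 0.3, 0.01]
    - [-0.03, 0.6, 0.01]
    - [-0.03, 0.6, 0.01]
  rotation:
    - [0, 0, 0]
    - [0, 0, 0]
    - [0, 0, 0]
  grip: [-1, -1, -1]

```text
time_s: 29.65
position: [0.5156, -0.1497, 0.1412]
tcp_rot: [[-0.996, -0.007, 0.087], [-0.087, 0.001, -0.996], [0.006, -1.0, -0.002]]
force: [-0.9, 0.5, 0.6]
opening: 1.002
```

Call:
arm_command:
  translation:
    - [0, 0.2, 0]
    - [0, 0.44, 0]
    - [0, 0.44, 0]
    - [0, 0.44, 0]
  rotation:
    - [0, 0, 0]
    - [0, 0, 0]
    - [0, 0, 0]
    - [0, 0, 0]
  grip: [-1, -1, -1, -1]

```text
time_s: 30.05
position: [0.5177, -0.1506, 0.1086]
tcp_rot: [[-0.996, -0.001, 0.087], [-0.087, -0.002, -0.996], [0.001, -1.0, 0.002]]
force: [0.3, 0.4, 0.3]
opening: 0.999
```

```bash
python3 -c "
from down import *
s=bot.read_state(); print(s['position'],np.round(s['tcp_rot'],3)); print(go([.5163,-.149,.103],Rdn(-85)))"
```

```text
[ 0.51774254 -0.15061614  0.1086479 ] [[-0.996 -0.001  0.087]
 [-0.087 -0.002 -0.996]
 [ 0.001 -1.     0.002]]
(array([ 0.016,  0.071, -0.022]), array([-0.002,  0.   ,  0.001]))
```

Small correction, then close.

Call:
arm_command:
  translation:
    - [0.015, 0.035, -0.02]
    - [0.015, 0.07, -0.02]
    - [0.015, 0.07, -0.02]
  rotation:
    - [0, 0, 0]
    - [0, 0, 0]
    - [0, 0, 0]
  grip: [-1, -1, -1]

```text
time_s: 30.35
position: [0.516, -0.1488, 0.1021]
tcp_rot: [[-0.996, -0.002, 0.087], [-0.087, -0.001, -0.996], [0.002, -1.0, 0.001]]
force: [-1.2, -0.2, -0.7]
opening: 0.997
```

Call:
arm_command:
  translation:
    - [0, 0, 0]
    - [0, 0, 0]
    - [0, 0, 0]
    - [0, 0, 0]
    - [0, 0, 0]
  rotation:
    - [0, 0, 0]
    - [0, 0, 0]
    - [0, 0, 0]
    - [0, 0, 0]
    - [0, 0, 0]
  grip: [-0.6, -0.3, 0, 0.1, 0.2]

```text
time_s: 30.85
position: [0.516, -0.1488, 0.1018]
tcp_rot: [[-0.996, -0.003, 0.087], [-0.087, -0.001, -0.996], [0.003, -1.0, 0.001]]
force: [0.8, 0.6, -0.7]
opening: 0.633
```

Call:
arm_command:
  translation:
    - [0, 0, 0]
    - [0, 0, 0]
    - [0, 0, 0]
    - [0, 0, 0]
    - [0, 0, 0]
  rotation:
    - [0, 0, 0]
    - [0, 0, 0]
    - [0, 0, 0]
    - [0, 0, 0]
    - [0, 0, 0]
  grip: [1, 1, 1, 1, 1]

```text
time_s: 31.35
position: [0.5159, -0.1488, 0.1017]
tcp_rot: [[-0.996, -0.003, 0.087], [-0.087, -0.001, -0.996], [0.003, -1.0, 0.001]]
force: [1.1, 0.5, -0.2]
opening: 0.514
```

Call:
arm_command:
  translation:
    - [0, -0.05, 0]
    - [0, -0.2, 0]
    - [0, -0.5, 0]
    - [0, -0.8, 0]
    - [0, -0.8, 0]
  rotation:
    - [0, 0, 0]
    - [0, 0, 0]
    - [0, 0, 0]
    - [0, 0, 0]
    - [0, 0, 0]
  grip: [1, 1, 1, 1, 1]

```text
time_s: 31.85
position: [0.5184, -0.1498, 0.1694]
tcp_rot: [[-0.996, 0.005, 0.087], [-0.087, -0.005, -0.996], [-0.004, -1.0, 0.005]]
force: [0.2, 0.2, -1.2]
opening: 0.513
```

Call:
arm_command:
  translation:
    - [0, -0.3, 0]
    - [0, -0.6, 0]
    - [0, -0.6, 0]
    - [0, -0.6, 0]
  rotation:
    - [0, 0, 0]
    - [0, 0, 0]
    - [0, 0, 0]
    - [0, 0, 0]
  grip: [1, 1, 1, 1]

```text
time_s: 32.25
position: [0.5159, -0.1485, 0.2134]
tcp_rot: [[-0.996, -0.003, 0.087], [-0.087, -0.001, -0.996], [0.003, -1.0, 0.001]]
force: [0.2, 0.6, -1.8]
opening: 0.516
```

```bash
python3 -c "
from down import *
s=bot.read_state(); print(s['time_s'],s['position'],np.round(s['tcp_rot'],3)); print(go([.516,.015,.22],Rdn(-85)))"
```

```text
32.25 [ 0.51594372 -0.14851051  0.21338561] [[-0.996 -0.003  0.087]
 [-0.087 -0.001 -0.996]
 [ 0.003 -1.     0.001]]
(array([-0.179, -0.085, -2.036]), array([-0.001,  0.   ,  0.003]))
```

Call:
arm_command:
  translation:
    - [-0.02, -0.03, -0.2]
    - [-0.04, -0.06, -0.45]
    - [-0.06, -0.08, -0.68]
  rotation:
    - [0, 0, 0]
    - [0, 0, 0]
    - [0, 0, 0]
  grip: [1, 1, 1]

```text
time_s: 32.55
position: [0.5151, -0.0921, 0.2187]
tcp_rot: [[-0.996, -0.006, 0.087], [-0.087, 0.001, -0.996], [0.006, -1.0, -0.001]]
force: [0.3, -0.3, -1.7]
opening: 0.513
```

Call:
arm_command:
  translation:
    - [-0.02, 0, -0.25]
    - [-0.04, 0, -0.5]
    - [-0.06, 0, -0.68]
  rotation:
    - [0, 0, 0]
    - [0, 0, 0]
    - [0, 0, 0]
  grip: [1, 1, 1]

```text
time_s: 32.85
position: [0.5149, -0.0369, 0.2187]
tcp_rot: [[-0.996, -0.006, 0.088], [-0.088, 0.0, -0.996], [0.006, -1.0, -0.001]]
force: [-1.2, -0.6, -2.1]
opening: 0.515
```

Call:
arm_command:
  translation:
    - [-0.02, 0, -0.25]
    - [-0.04, 0, -0.45]
    - [-0.06, 0, -0.6]
    - [-0.06, 0, -0.68]
    - [-0.06, 0, -0.68]
  rotation:
    - [0, 0, 0]
    - [0, 0, 0]
    - [0, 0, 0]
    - [0, 0, 0]
    - [0, 0, 0]
  grip: [1, 1, 1, 1, 1]

```text
time_s: 33.35
position: [0.516, 0.016, 0.2196]
tcp_rot: [[-0.996, -0.004, 0.089], [-0.089, -0.001, -0.996], [0.004, -1.0, 0.001]]
force: [0.6, -0.7, -1.5]
opening: 0.516
```

```bash
python3 - <<'E'
from down import *
from rimfit import fit
w=wcap(); p=np.array(w["s"]["position"]); print(p,np.round(w["s"]["tcp_rot"],3))
print("low",fit(w,(.516,.015),.082,.03,.0265,-70,70,.008),"dish",fit(w,(.516,.015),.045,.0375,.034,-70,70,.008))
print("tallrim",fit(w,p[:2],p[2]+.0053,.0225,.0195,-60,60,.006))
im=cv2.resize(w["image"],None,fx=2,fy=2)
for q,z,r,c in (((.516,.015),.082,.03,(0,0,255)),(p,p[2]+.0053,.0225,(0,255,255)),(p,p[2]-.0987,.0225,(0,255,0))): pts(im,wproj(w,circ(q,z,r)),c,2)
s=cap("side"); i2=cv2.resize(s["image"][170:280,310:430],None,fx=4,fy=4,interpolation=cv2.INTER_CUBIC)[:,:440]
pts(i2,proj(s,circ(p,p[2]-.0987,.0225))-[310,170],(0,255,0),4); pts(i2,proj(s,circ((.516,.015),.082,.03))-[310,170],(0,0,255),4)
out=np.zeros((440,800,3),np.uint8); out[:,:440]=i2; out[:400,440:]=im[100:500,460:820]; save("n8.png",out)
E
```

```text
[0.51600454 0.0159808  0.21960169] [[-0.996 -0.004  0.089]
 [-0.089 -0.001 -0.996]
 [ 0.004 -1.     0.001]]
low [[167.2327, 0.522, 0.0155], [166.6483, 0.5215, 0.0155], [165.0592, 0.522, 0.015]] dish [[229.8613, 0.519, 0.0125], [228.0833, 0.519, 0.013], [227.7278, 0.5185, 0.0125]]
tallrim [[233.5545, 0.5165, 0.0155], [227.3216, 0.5165, 0.016], [218.1185, 0.5165, 0.015]]
```

View pics/n8.png

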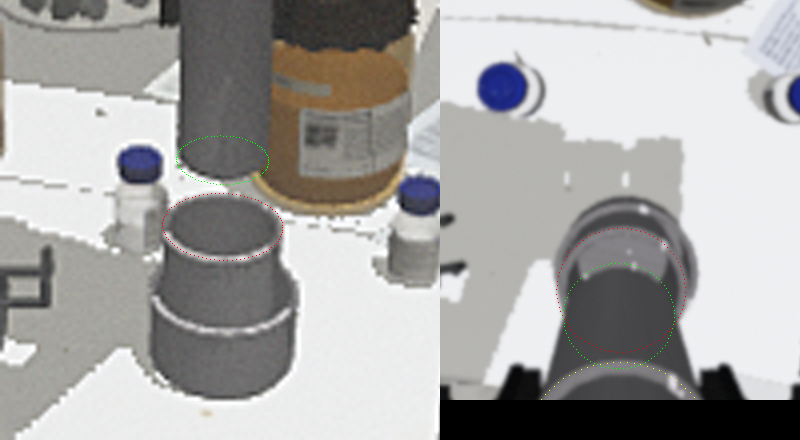

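```bash
python3 - <<'E'
from rimfit import *
w=wcap(); s=cap("side"); p=np.array(w["s"]["position"])
G=grad(s["image"]); Gw=grad(w["image"])
def sfit(f,G,c0,segs,span=.008):
    def S(dx,dy): return np.mean([np.mean(np.minimum(mc(G,f(np.c_[c0[0]+dx+r*np.cos(a),c0[1]+dy+r*np.sin(a),0*a+z]).T[::-1],order=1),150)) for z,r,a in segs])
    g=[(S(i,j),c0[0]+i,c0[1]+j) for i in np.arange(-span,span,.0005) for j in np.arange(-span,span,.0005)]
    g.sort(reverse=True); return [np.round(q,4).tolist() for q in g[:3]]
A=lambda a,b:np.radians(np.linspace(a,b,80))
fs=lambda P:proj(s,P); fw=lambda P:wproj(w,P)
print("side low rim",sfit(fs,G,(.516,.015),[(.082,.03,A(0,360)),(.082,.0265,A(0,360))]))
print("side dish rim",sfit(fs,G,(.516,.015),[(.045,.0375,A(110,310)),(.0,.0375,A(130,290))]))
print("side held base",sfit(fs,G,p[:2],[(p[2]-.0987,.0225,A(110,310))]))
for a in ((-50,50),(-90,90),(-30,30)):
    print("wrist low",a,sfit(fw,Gw,(.516,.015),[(.082,.03,A(*a)),(.082,.0265,A(*a))],.005))
E
```

```text
side low rim [[125.8068, 0.52, 0.016], [125.6827, 0.52, 0.0165], [125.4923, 0.5205, 0.0165]]
side dish rim [[148.6097, 0.521, 0.015], [148.4227, 0.521, 0.0155], [148.2777, 0.521, 0.0145]]
side held base [[109.1245, 0.5184, 0.0179], [109.0562, 0.5189, 0.0184], [108.8014, 0.5179, 0.0174]]
wrist low (-50, 50) [[81.8541, 0.5205, 0.0175], [81.5372, 0.52, 0.0175], [81.418, 0.5205, 0.017]]
wrist low (-90, 90) [[81.0539, 0.5205, 0.0195], [80.8696, 0.52, 0.0195], [80.2477, 0.52, 0.019]]
wrist low (-30, 30) [[75.1911, 0.5195, 0.01], [74.7241, 0.519, 0.01], [74.7027, 0.52, 0.0105]]
```

Correcting for the side camera's bias (measured on the held beaker), the low beaker is at about (0.5175, 0.014). The wrist fit taken from over the mat agrees. I'll shift 2 mm and lower.

Call:
arm_command:
  translation:
    - [-0.017, 0.1, 0.026]
    - [-0.017, 0.25, 0.026]
    - [-0.017, 0.4, 0.026]
    - [-0.017, 0.4, 0.026]
    - [-0.017, 0.4, 0.026]
  rotation:
    - [0, 0, 0]
    - [0, 0, 0]
    - [0, 0, 0]
    - [0, 0, 0]
    - [0, 0, 0]
  grip: [1, 1, 1, 1, 1]

```text
time_s: 34.05
position: [0.5174, 0.0132, 0.1871]
tcp_rot: [[-0.996, -0.004, 0.087], [-0.087, -0.001, -0.996], [0.004, -1.0, 0.001]]
force: [0.0, 0.1, -1.6]
opening: 0.518
```

Call:
arm_command:
  translation:
    - [0, 0.05, 0]
    - [0, 0.1, 0]
    - [0, 0.15, 0]
    - [0, 0.15, 0]
  rotation:
    - [0, 0, 0]
    - [0, 0, 0]
    - [0, 0, 0]
    - [0, 0, 0]
  grip: [1, 1, 1, 1]

```text
time_s: 34.45
position: [0.5174, 0.0133, 0.1755]
tcp_rot: [[-0.996, -0.004, 0.087], [-0.087, -0.001, -0.996], [0.004, -1.0, 0.001]]
force: [0.4, -0.5, -2.3]
opening: 0.519
```

It is in the mouth with no contact force. Continuing down.

Call:
arm_command:
  translation:
    - [0, 0.08, 0]
    - [0, 0.16, 0]
    - [0, 0.24, 0]
    - [0, 0.32, 0]
    - [0, 0.4, 0]
  rotation:
    - [0, 0, 0]
    - [0, 0, 0]
    - [0, 0, 0]
    - [0, 0, 0]
    - [0, 0, 0]
  grip: [1, 1, 1, 1, 1]

```text
time_s: 34.95
position: [0.5176, 0.0131, 0.1433]
tcp_rot: [[-0.996, -0.003, 0.087], [-0.087, -0.001, -0.996], [0.003, -1.0, 0.001]]
force: [0.2, -0.1, -0.8]
opening: 0.512
```

Call:
arm_command:
  translation:
    - [0, 0.08, 0]
    - [0, 0.16, 0]
    - [0, 0.24, 0]
    - [0, 0.32, 0]
    - [0, 0.36, 0]
  rotation:
    - [0, 0, 0]
    - [0, 0, 0]
    - [0, 0, 0]
    - [0, 0, 0]
    - [0, 0, 0]
  grip: [1, 1, 1, 1, 1]

```text
time_s: 35.45
position: [0.5174, 0.0131, 0.1144]
tcp_rot: [[-0.996, -0.004, 0.087], [-0.087, -0.001, -0.996], [0.004, -1.0, 0.001]]
force: [-1.2, -0.6, -0.7]
opening: 0.512
```

Call:
arm_command:
  translation:
    - [0, 0.02, 0]
    - [0, 0.02, 0]
  rotation:
    - [0, 0, 0]
    - [0, 0, 0]
  grip: [1, 1]

```text
time_s: 35.65
position: [0.5176, 0.0131, 0.1134]
tcp_rot: [[-0.996, -0.003, 0.087], [-0.087, -0.001, -0.996], [0.003, -1.0, 0.001]]
force: [-0.3, -0.4, -1.6]
opening: 0.512
```

Call:
arm_command:
  translation:
    - [0, 0.02, 0]
    - [0, 0.04, 0]
    - [0, 0.05, 0]
    - [0, 0.05, 0]
  rotation:
    - [0, 0, 0]
    - [0, 0, 0]
    - [0, 0, 0]
    - [0, 0, 0]
  grip: [1, 1, 1, 1]

```text
time_s: 36.05
position: [0.5176, 0.0131, 0.1095]
tcp_rot: [[-0.996, -0.003, 0.087], [-0.087, -0.001, -0.996], [0.003, -1.0, 0.001]]
force: [0.4, 0.5, -1.0]
opening: 0.516
```

Call:
arm_command:
  translation:
    - [0, 0.01, 0]
    - [0, 0.02, 0]
    - [0, 0.02, 0]
  rotation:
    - [0, 0, 0]
    - [0, 0, 0]
    - [0, 0, 0]
  grip: [1, 1, 1]

```text
time_s: 36.35
position: [0.5176, 0.0131, 0.1079]
tcp_rot: [[-0.996, -0.003, 0.087], [-0.087, -0.001, -0.996], [0.003, -1.0, 0.001]]
force: [-0.1, 0.8, -0.9]
opening: 0.516
```

Call:
arm_command:
  translation:
    - [0, 0.01, 0]
    - [0, 0.015, 0]
    - [0, 0.015, 0]
  rotation:
    - [0, 0, 0]
    - [0, 0, 0]
    - [0, 0, 0]
  grip: [1, 1, 1]

```text
time_s: 36.65
position: [0.5177, 0.0131, 0.1068]
tcp_rot: [[-0.996, -0.003, 0.087], [-0.087, -0.001, -0.996], [0.003, -1.0, 0.001]]
force: [0.2, 0.6, -1.6]
opening: 0.514
```

Call:
arm_command:
  translation:
    - [0, 0.005, 0]
    - [0, 0.01, 0]
    - [0, 0.01, 0]
  rotation:
    - [0, 0, 0]
    - [0, 0, 0]
    - [0, 0, 0]
  grip: [1, 1, 1]

```text
time_s: 36.95
position: [0.5179, 0.0131, 0.1067]
tcp_rot: [[-0.996, -0.002, 0.087], [-0.087, -0.001, -0.996], [0.002, -1.0, 0.001]]
force: [-1.1, 0.3, 4.2]
opening: 0.518
```

Call:
arm_command:
  translation:
    - [0, 0.005, 0]
    - [0, 0.005, 0]
  rotation:
    - [0, 0, 0]
    - [0, 0, 0]
  grip: [1, 1]

```text
time_s: 37.15
position: [0.5179, 0.0131, 0.1066]
tcp_rot: [[-0.996, -0.001, 0.087], [-0.087, -0.001, -0.996], [0.002, -1.0, 0.001]]
force: [-1.4, 1.1, 7.2]
opening: 0.515
```

Seated at exactly 0.1067. Releasing gently, then retreating straight up.

Call:
arm_command:
  translation:
    - [0, -0.012, 0]
    - [0, -0.012, 0]
    - [0, -0.012, 0]
    - [0, -0.012, 0]
    - [0, -0.012, 0]
  rotation:
    - [0, 0, 0]
    - [0, 0, 0]
    - [0, 0, 0]
    - [0, 0, 0]
    - [0, 0, 0]
  grip: [0.2, -0.2, -0.6, -1, -1]

```text
time_s: 37.65
position: [0.5176, 0.0131, 0.1064]
tcp_rot: [[-0.996, -0.003, 0.087], [-0.087, -0.001, -0.996], [0.003, -1.0, 0.001]]
force: [0.2, 0.5, -0.5]
opening: 0.785
```

Call:
arm_command:
  translation:
    - [0, 0, 0]
    - [0, 0, 0]
    - [0, -0.2, 0]
    - [0, -0.5, 0]
    - [0, -0.9, 0]
  rotation:
    - [0, 0, 0]
    - [0, 0, 0]
    - [0, 0, 0]
    - [0, 0, 0]
    - [0, 0, 0]
  grip: [-1, -1, -1, -1, -1]

```text
time_s: 38.15
position: [0.5167, 0.0133, 0.1781]
tcp_rot: [[-0.996, -0.006, 0.087], [-0.087, -0.001, -0.996], [0.006, -1.0, 0.0]]
force: [1.2, 0.3, -0.3]
opening: 0.995
```

Call:
arm_command:
  translation:
    - [0, -0.3, 0]
    - [0, -0.6, 0]
    - [0, -0.6, 0]
    - [0, -0.6, 0]
  rotation:
    - [0, 0, 0]
    - [0, 0, 0]
    - [0, 0, 0]
    - [0, 0, 0]
  grip: [-1, -1, -1, -1]

```text
time_s: 38.55
position: [0.5178, 0.0133, 0.2267]
tcp_rot: [[-0.996, -0.002, 0.087], [-0.087, -0.001, -0.996], [0.002, -1.0, 0.001]]
force: [-0.6, -0.3, -0.5]
opening: 0.997
```

```bash
python3 - <<'E'
from h import *
w=wcap(); s=cap("side"); print(w["s"]["time_s"],w["s"]["position"],w["s"]["force"])
i2=cv2.resize(s["image"][150:300,180:500],(800,375),interpolation=cv2.INTER_CUBIC)
i3=w["image"][60:260,140:540]
out=np.zeros((600,800,3),np.uint8); out[:375]=i2; out[380:580,:400]=i3; save("f9.png",out)
E
```

```text
38.55 [0.5178471  0.01325271 0.2266528 ] [-0.58300405 -0.26760926 -0.47400009]
```

View pics/f9.png

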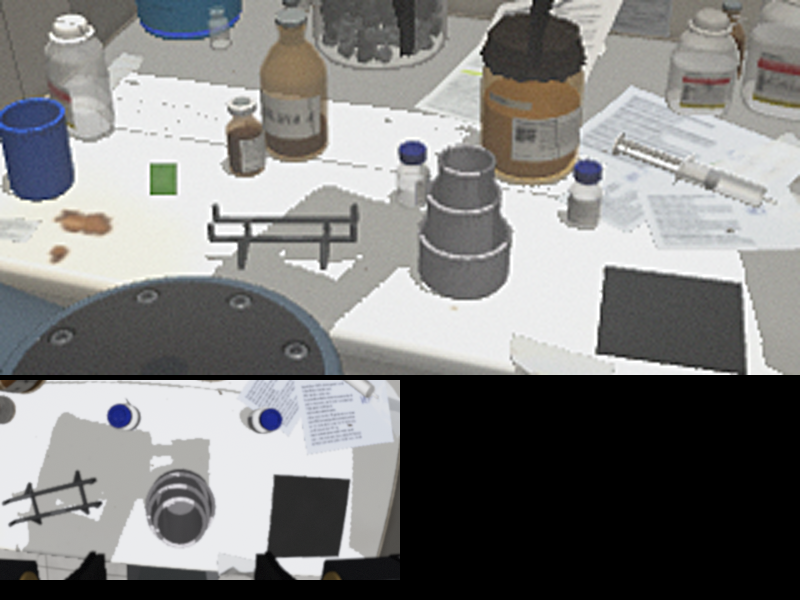

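All three vessels stand nested and upright around (465,220). The cradle and mat are empty, and the vials, flask and blue beaker are where they were. Handing in.

```bash
python3 -c "
from rig import bot
print(bot.hand_in())"
```

```text
the job is handed in; nothing more can be done
None
```

The three vessels are nested in the dish as asked, and I handed the job in at about 38.6 s of the 72 s allowed.

- **Low beaker:** I set it inside the dish, where it seated at the predicted height.
- **Tall beaker:** I lifted it from the cradle, stood it upright on the mat and released it. I then took it again near its rim from above and lowered it into the low beaker until it touched bottom at the predicted height (TCP 0.1067 m).
- **Last checks:** The final side and wrist pictures show all three upright and concentric. The cradle and mat are empty, and the vials, flask and blue look-alike appear undisturbed. The gripper was open and clear, with about 0.8 N of force, which is noise level. The highest force reading at the end of any move was about 9 N.

**What disagreed or went wrong:**
- **Network estimate:** It put the low beaker about 15 mm off, so I corrected it by overlaying the model on the images.
- **Side camera:** It read about 2–3 mm off against the wrist camera.
- **Wrist singularity:** The first tilt to upright stalled there in mid-air. I changed the approach direction and the placing went on without trouble.
- **Dish position:** Late fits put the dish 2–4 mm from the first one. That is about the calibration error, so I cannot rule out a nudge of a millimetre or two.

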